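# Hang the plug gauge back in the gauge cabinet

## Task

The plug gauge with the eye leans in its sloping rest. First stand it upright, fully home in the bore of the square aluminium holding block, and let go; then take it again from above and hang it by its eye on the hook inside the narrow bay of the gauge cabinet and leave it hanging still. Nothing may touch the cabinet itself, and the other loose things on the bench stay where they are.

Things in the scene. Friction and masses are not known exactly. Their poses are not given: they have to be found in the camera images.
- gauge_center (a point): The steel plug gauge with an eye: one rigid piece, 0.15 to 0.3 kg, 170 mm long; this point is on its axis, half-way (85 mm from either end). z runs along the gauge from plug to handle, x is the axis of the eye. Handle: grey, square, 14 x 14 mm, faces square to x and y, from 25 to 85 mm above this point.
- gauge_eye (a point): Centre of the gauge's eye (3 mm above gauge_center, 82 mm below the handle's top; same axes). The eye lies in the y-z plane: round bar 10 mm thick, opening 30 mm, 50 mm over all.
- gauge_foot (a point): Centre of the plug's end face, 85 mm below gauge_center; same axes. Plug 22 mm in diameter, 0 to 40 mm above this point, chamfered at the foot; then a collar 32 mm in diameter from 40 to 46 mm, a neck 14 mm in diameter up to the eye.
- rest: Grey sloping rest fixed on the bench, base 150 x 90 x 12 mm, origin under its centre. The gauge leans in it 35 degrees from upright, its eye flat on the slope, handle rising towards the rest's +x. The plug lies in a U-channel open to the upper side: lift straight up. A 13 mm wide bar carries the handle's root; its last 45 mm overhang freely, about 150 mm above the bench.
- block_hole0 (a point): Centre of the bore's mouth, on top of the square aluminium holding block (90 x 90 x 50 mm, fixed). The bore is 26 mm in diameter, upright, right through, chamfered; with the plug home the collar rests on the block's top, so the foot is 40 mm below this point.
- cabinet: Grey sheet-steel gauge cabinet fixed on the bench, 160 deep (x) x 260 wide (y) x 235 mm high; origin on the bench under hook_bar, z up, front at x = -80 mm. One bay, 76 mm wide (y -38 to +38), is open in the front above the 6 mm floor and back through the roof to the rear panel (inner face x = +74): a part can enter from the front or from above.
- hook_bar (a point): Middle of the hook's level bar, on the bar's axis, 174 mm above the bench in the middle of the bay; bar 7 mm in diameter. Axes as the cabinet: the bar runs along x from the rear (+74 mm) to the upturned end at -22 mm. With the gauge hanging, the eye's centre is 11.5 mm below this point and the handle's top about 10 mm above the roof.
- hook_tip (a point): End of the hook's upturned tip (26 mm to -x of hook_bar and 8 mm higher, on the axis; the round end reaches 3.5 mm beyond).
- bearing: Steel bearing ring, 64 mm across, 18 mm high; a bystander, to be left alone. Origin at the centre of its underside.
- plain_plug: Steel plain plug gauge without an eye, standing, 28 mm across, 75 mm high; a bystander, to be left alone. Origin at the centre of its underside.
- wrench: Wrench, 200 mm long, lying flat; a bystander, to be left alone. Origin at the centre of its underside.
- gear_blank: Dark steel gear blank, 90 mm across, 35 mm high; a bystander, to be left alone. Origin at the centre of its underside.
- oil: Grey bottle, 56 mm across, 130 mm high; a bystander, to be left alone. Origin at the centre of its underside.
- bolt: Steel bolt, 50 mm high, standing on its tip end with a 20 mm head; a bystander, to be left alone. Origin at the centre of its underside.
- parts_cup: Small dark steel pot, 70 mm across, 60 mm high; a bystander, to be left alone. Origin at the centre of its underside.
There are look-alikes about, which are no part of the job. Of the things that look like the part that bears block_hole0, the middle-sized one is meant. Leave any purple look-alike of the part that bears gauge_center alone.

How it is judged:
By the outcome, as a careful person would: the job done as asked, in the order asked, and still so for the second after the job is handed in, with the robot touching nothing.
It also fails if it takes over 67 s, if anything falls off the work surface, if the arm or the gripper's body presses on something with over 40 N, if the wrist force passes 120 N, or if a joint passes its speed limit or range.

## Robot

A 6-joint arm with a two-finger parallel gripper is mounted at the origin on the work surface. World frame = base frame: x ahead of the robot, y to its left, z up, the work surface at z = 0. Lengths are in m, angles in rad, forces in N, time in s.
With the tool pointing down it reaches from about 0.425 to 0.95 m from the base axis. Payload 3.5 kg.
Tool frame: the origin (TCP) lies at the centre of the arm's flange, where the gripper is bolted on; the fingertips stand 173 mm ahead of it and the grasp point (between the pads) lies 155 mm ahead of it (ctrl.tcp_to_grasp is the distance from the TCP to the grasp point, in m); z points along the fingers, x is the direction in which the jaws open and shut, and the axes are right-handed (so a half turn about z gives the same grasp; the last joint's range is limited). The gripper opens to 85 mm and grips with 20 to 120 N. Pads are 22 mm wide; open, the fingers measure 114 mm over their backs; the gripper's body (76 mm by 85 mm) begins 54 mm behind the grasp point. The pads swing forward as they close: fully open they stand 13 mm farther back than shut.
Start: joints at [-1.478, 0.286, 1.577, -0, 1.279, -0.15], TCP at [0.162, -0.655, 0.405] pointing down, gripper open.
Joint ranges: [-2.77, 2.77], [-0.9, 2.22], [0.21, 2.48], [-1.53, 4.67], [0.24, 2.81], [-2.84, 2.84]. Speed limits (rad/s): [2.79, 2.79, 3.14, 3.14, 3.14, 3.14].

## Interface

Orientations are given as a unit quaternion [x, y, z, w].
In Python, from plant import readout, imaging, ctrl, spotter gives the robot as it stands.
- The arm moves only by the tool apply_moves, never from a script. Its argument "steps" is a list of rows, each an object of numbers: "tx", "ty", "tz": the shift along the tool's x, y, z in mm; "wx", "wy", "wz": the turn, a rotation vector about the tool's x, y, z in rad. In form: [{"tx": .., "ty": .., "tz": .., "wx": .., "wy": .., "wz": ..}, ...]. A call has 1 to 12 rows; each row is the pose to reach, as a shift and turn from the pose commanded when the call began, along the tool's axes at that moment; what a row does not reach only later rows make up. A row lasts 1/10 s, in which the tool goes at most 50 mm and 8.59 degrees, less where a joint would pass 70% of its speed; a pose out of reach is approached as far as the arm can. A call with a gripper value outside its range is refused whole. "hand" is the opening, from 0 (shut) to 1 (fully open), set as the call begins (left out, the last holds). The fingers move at their own pace and stop on an object; "force" is the grip in N (left out, the last holds). Time passes only in rows, so rows that repeat a pose let the fingers close. It gives the time, the measured TCP pose, the force and the opening at its end, in the units of the state.
- readout.get_state(): the state, without advancing time (a new reading comes with each control period).
- imaging.read_camera(name): name is "scene" or "side" or "wrist"; returns a dict with "img" (480x640x3 uint8, red, green, blue), "vfov" (degrees; the focal length in pixels is half the picture's height over the tangent of half this angle, whatever the lens; pixels are square), "cx", "cy" (the principal point, pixels), "k1" (the pictures are not rectified: a ray, as slopes to the right and down, at radius r is drawn at 1 + k1 r^2 times it, then the intrinsics apply), "R" (3x3) and "t" (3): a world point X has camera coordinates R X + t; the wrist camera has in their place "tool_from_camera" (4x4, takes a point from camera to tool coordinates, whose origin is the TCP and whose axes are the tool frame's). Camera axes: x right, y down, z forward; pixel columns grow to the right and rows downward; lengths in m; the calibration is good to about 2 mm. A picture is of the moment at which its call begins: read the wrist's pose just before it. There is no depth.
- ctrl.sign_off(): hands the job in, once; it reports no verdict.
Trained networks look in the newest picture that a camera, given by its name, has taken for a name from the list of things; names that differ only in an ending like _2 or _b are one class to them, and where a whole thing is asked for, a point or a joint stands for the part that bears it (a point fixed in the world has none). Each returns a list of dicts, best first, with "confidence" (0 to 1); they miss things now and then, are a little off and sometimes report something else, mostly with a low value. They report only what shows in the picture. A call takes as long as a camera call. They do not tell look-alikes from the thing itself.
- spotter.trace(camera, label): "region" (480x640 bool, what is visible of it) and "uv" ([column, row] in pixels, amid what is visible of it).
The state is a dict: "time": time; "qpos": joint angles; "dq": joint speeds; "joint_efforts": joint torques, N m; "eef_pos": TCP position; "tcp_rot": TCP orientation; "contact_force": force on the tool from outside, world axes, zero at the start; "wrist_torque": the same for the moment, N m; "opening": opening from 0.0 (shut) to 1.0 (fully open).
Only numpy, scipy, OpenCV 4.12 (cv2) and the standard library are available. Lean on these libraries where they do the work, as an engineer would, in place of code of your own. Each camera call takes 0.05 s, during which the arm holds its last target.

## Working session

There is one attempt and no reset: what is moved stays moved. The work goes in short steps, Python scripts to look and compute and a tool call to move; the robot and the scene stay as the last step left them, time stands still between calls to the robot, and variables do not carry over. Pictures are saved under pics/ and viewed, and the job is handed in when it is done.

Besides the shell and the picture viewer there is one more tool, called by a JSON object that holds its "name" and its "arguments", one argument or row to a line. apply_moves: Moves the arm, as the interface text tells. Its arguments: {"type":"object","properties":{"steps":{"type":"array","items":{"type":"object","properties":{"tx":{"type":"number"},"ty":{"type":"number"},"tz":{"type":"number"},"wx":{"type":"number"},"wy":{"type":"number"},"wz":{"type":"number"}}}},"hand":{"type":"number"},"force":{"type":"number"}},"required":["steps"]}

```bash
ls; mkdir -p pics
cat > h.py <<'E'
import numpy as np, cv2, pickle
from scipy.spatial.transform import Rotation as Ro
def save(n,im): cv2.imwrite('pics/'+n+'.png',im[:,:,::-1])
def K(c):
    f=240/np.tan(np.radians(c['vfov'])/2); return f,c['cx'],c['cy'],c['k1']
def proj(c,X):
    X=np.atleast_2d(X); f,cx,cy,k=K(c); P=X@np.array(c['R']).T+np.array(c['t']); s=P[:,:2]/P[:,2:]
    r2=(s**2).sum(1,keepdims=True); s=s*(1+k*r2); return s*f+[cx,cy]
def ray(c,uv):
    f,cx,cy,k=K(c); d=(np.array(uv,float)-[cx,cy])/f; s=d.copy()
    for _ in range(30): s=d/(1+k*(s@s))
    R=np.array(c['R']);t=np.array(c['t']); return -R.T@t, R.T@np.append(s,1)
def atz(c,uv,z):
    o,d=ray(c,uv); return o+d*(z-o[2])/d[2]
def tri(cs,uvs):
    A=0;b=0
    for c,uv in zip(cs,uvs):
        o,d=ray(c,uv); d=d/np.linalg.norm(d); M=np.eye(3)-np.outer(d,d); A=A+M;b=b+M@o
    X=np.linalg.solve(A,b); return X,[proj(c,X)[0]-uv for c,uv in zip(cs,uvs)]
def wristcam(c,st):
    T=np.array(c['tool_from_camera']); Rt=Ro.from_quat(st['tcp_rot']).as_matrix(); p=np.array(st['eef_pos'])
    Rwc=Rt@T[:3,:3]; o=Rt@T[:3,3]+p; c=dict(c); c['R']=Rwc.T; c['t']=-Rwc.T@o; return c
E
cat > a.py <<'E'
from h import *
from plant import readout,imaging,ctrl,spotter
st=readout.get_state(); print(st); print(ctrl.tcp_to_grasp)
d={}
for n in ['scene','side','wrist']:
    st=readout.get_state()
    c=imaging.read_camera(n)
    if n=='wrist': c=wristcam(c,st)
    d[n]=c; save(n+'0',c['img']); print(n,{k:v for k,v in c.items() if k!='img'})
pickle.dump(d,open('d0.pkl','wb'))
E
python3 a.py
```

```text
pics
{'time': 0.0, 'qpos': array([-1.47798777e+00,  2.87224165e-01,  1.57818877e+00, -8.60395927e-06,
        1.27861022e+00, -1.50025217e-01]), 'dq': array([-0.00060876,  0.00012241,  0.00089009,  0.00079048,  0.00066134,
        0.00143722]), 'joint_efforts': array([ 3.39905655e-04, -4.05990064e+01, -2.92625087e+01, -1.73658286e-04,
        5.92031720e-03, -3.19161423e-06]), 'eef_pos': array([ 0.1622949 , -0.65494273,  0.4033013 ]), 'tcp_rot': array([ 0.78754517, -0.61625573, -0.00083737, -0.00088071]), 'contact_force': array([-0.42549809,  0.11445881, -0.44066972]), 'wrist_torque': array([-0.00857194,  0.0753448 ,  0.03394284]), 'opening': 1.0036761677302821}
0.1547
scene {'vfov': 46.96164047184587, 'cx': 311.56820181184327, 'cy': 239.67708476726074, 'k1': -0.016017552279081727, 'R': array([[ 0.61661801,  0.78716373,  0.01246962],
       [ 0.4585703 , -0.34625228, -0.81842693],
       [-0.63991836,  0.51037498, -0.5744753 ]]), 't': array([-0.2823928 , -0.14164541,  1.69336641])}
side {'vfov': 50.854663220822985, 'cx': 324.39829895485104, 'cy': 242.236525963679, 'k1': -0.1050976113
[... 189 characters left out ...]
00645, 0.87184711])}
wrist {'vfov': 65.92130988010945, 'cx': 320.17638456784533, 'cy': 240.54787219724258, 'k1': -0.07424421677364816, 'tool_from_camera': array([[ 9.99999807e-01,  6.20892427e-04, -1.37209995e-05,
         2.41524804e-04],
       [-5.85164418e-04,  9.49397546e-01,  3.14076357e-01,
        -8.03603968e-02],
       [ 2.08034315e-04, -3.14076288e-01,  9.49397726e-01,
         3.09735002e-02],
       [ 0.00000000e+00,  0.00000000e+00,  0.00000000e+00,
         1.00000000e+00]]), 'R': array([[ 0.2409877 , -0.9705252 , -0.00239922],
       [-0.92133392, -0.22954885,  0.31376923],
       [-0.30507168, -0.07340404, -0.94949624]]), 't': array([-0.67409615, -0.04138869,  0.38032615])}
```

View pics/scene0.png

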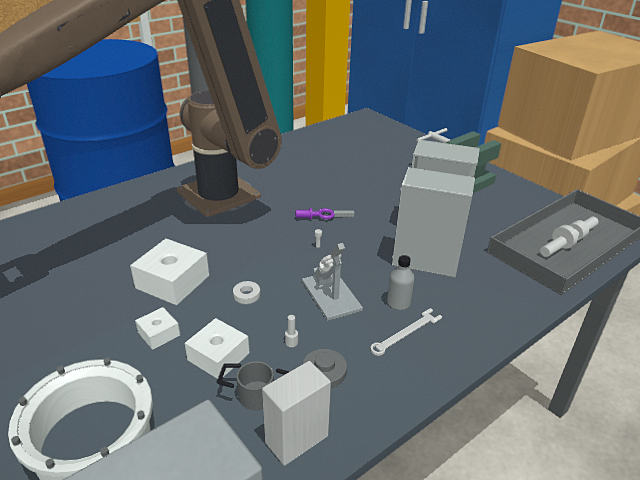

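View pics/side0.png

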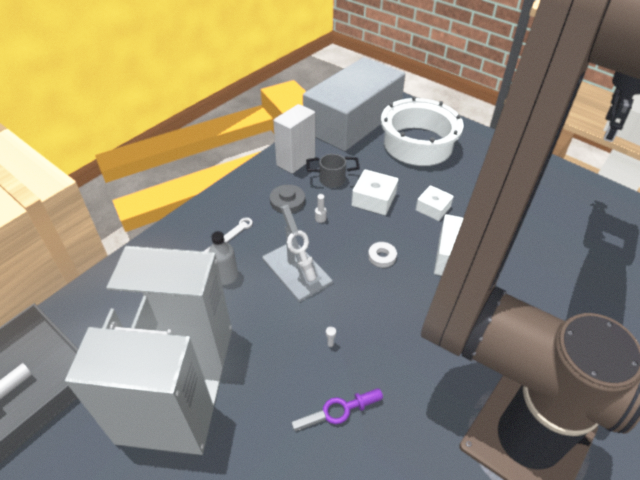

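View pics/wrist0.png

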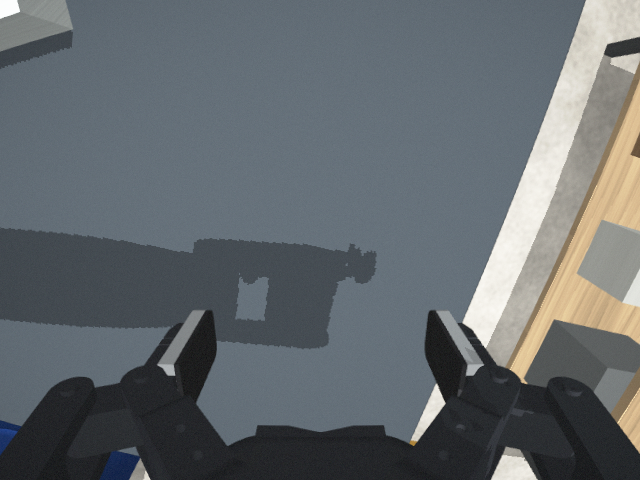

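```bash
cat > b.py <<'E'
from h import *
d=pickle.load(open('d0.pkl','rb'))
s=d['scene'];v=d['side']
def crop(c,n,x0,x1,y0,y1,k):
    save(n,cv2.resize(c['img'][y0:y1,x0:x1],None,fx=k,fy=k,interpolation=cv2.INTER_CUBIC))
crop(s,'s_blocks',125,265,230,380,5)
crop(s,'s_rest',260,400,220,330,5)
crop(s,'s_cab',370,530,110,290,4)
crop(v,'v_rest',250,350,180,300,5)
crop(v,'v_cab',60,260,220,460,3)
crop(v,'v_block',340,460,160,280,5)
print(proj(s,[0,0,0]),proj(v,[0,0,0]))
for p in [(170,262),(157,323),(217,341)]: print(atz(s,p,.05))
for p in [(376,186),(434,197)]: print(atz(v,p,.05))
E
python3 b.py
```

```text
[[219.48773335 193.49044225]] [[529.1419377  438.23620731]]
[ 0.2883831  -0.30033573  0.05      ]
[ 0.46398424 -0.41670577  0.05      ]
[ 0.58530797 -0.34323214  0.05      ]
[ 0.57668243 -0.33493532  0.05      ]
[ 0.44336118 -0.39342516  0.05      ]
```

View pics/s_blocks.png

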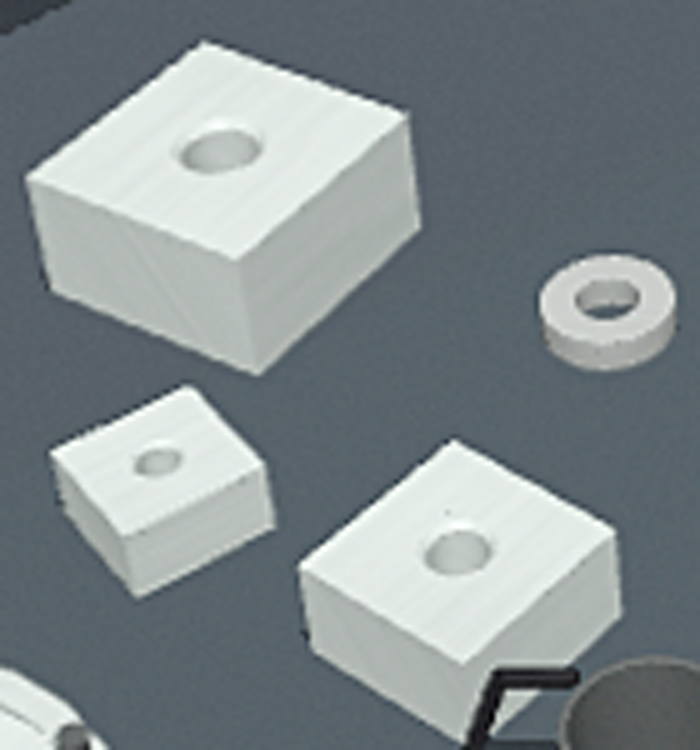

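View pics/s_rest.png

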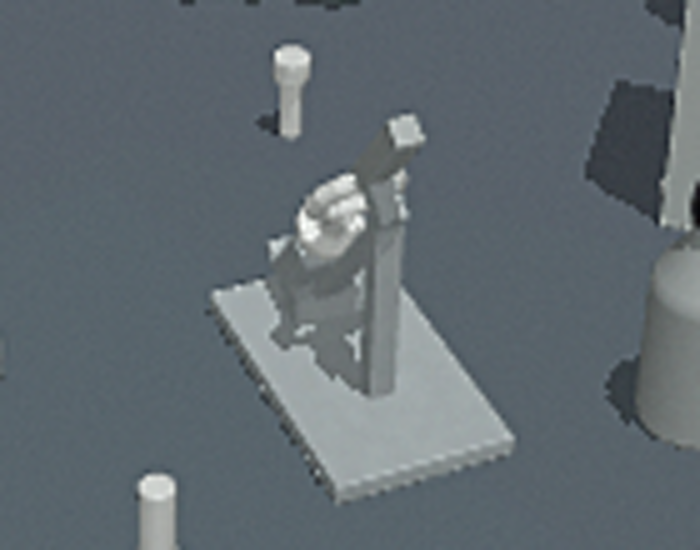

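View pics/s_cab.png

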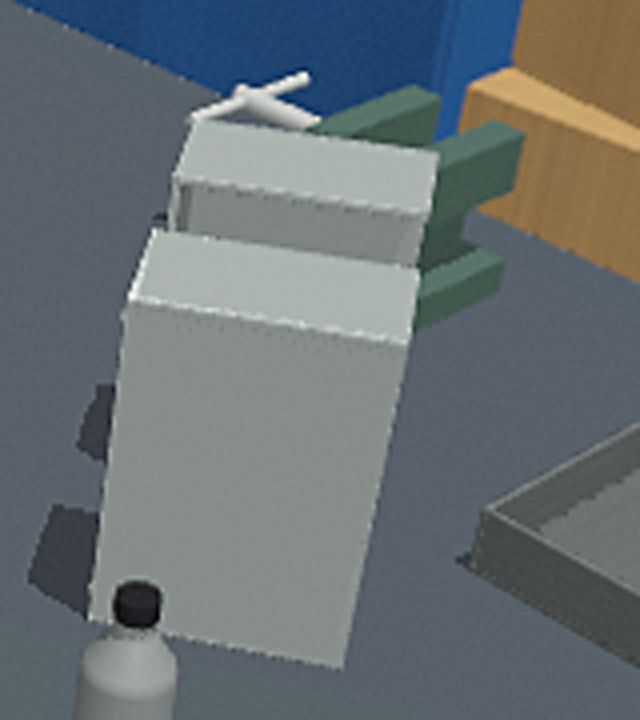

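View pics/v_rest.png

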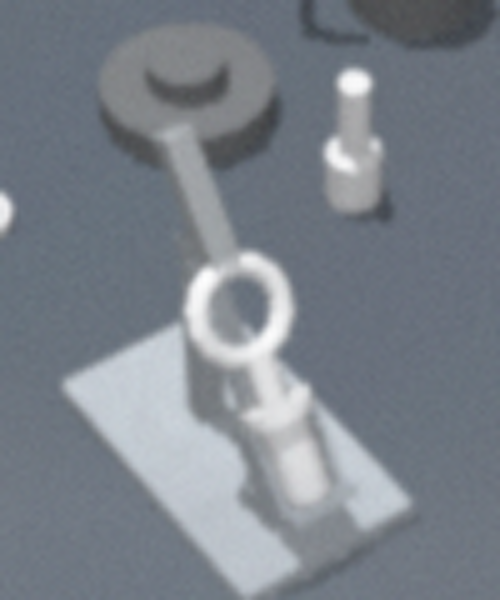

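View pics/v_cab.png

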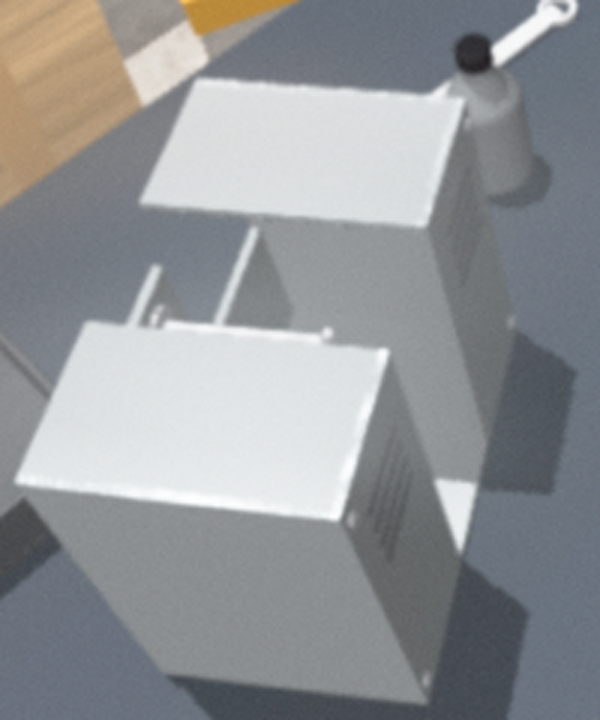

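View pics/v_block.png

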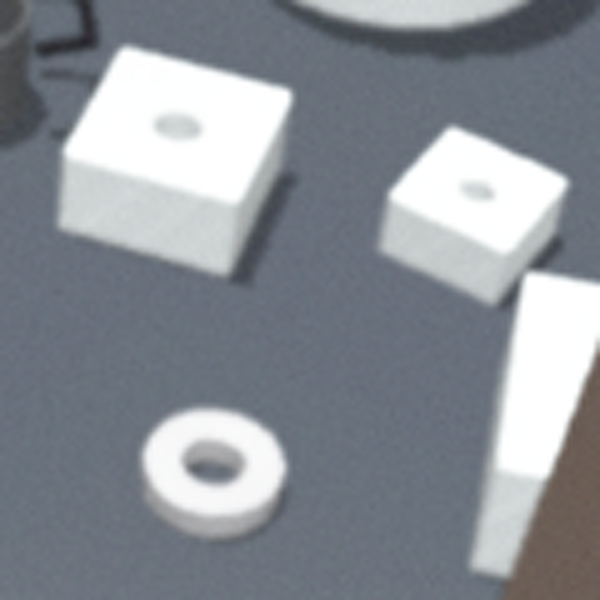

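```bash
cat > c.py <<'E'
from h import *
d=pickle.load(open('d0.pkl','rb'))
s=d['scene'];v=d['side']
S=lambda x0,y0,k,p:np.array([(p[0]+.5)/k-.5+x0,(p[1]+.5)/k-.5+y0])
sb=lambda *p:S(125,230,5,p); vb=lambda *p:S(340,160,5,p)
sr=lambda *p:S(260,220,5,p); vr=lambda *p:S(250,180,5,p)
sc=lambda *p:S(370,110,4,p); vc=lambda *p:S(60,220,3,p)
def T(n,a,b):
    X,e=tri([s,v],[a,b]); print(n,X.round(4),[x.round(1) for x in e])
T('hole',sb(458,551),vb(179,125))
# scene corners: back(455,440) right(616,535) front(463,663) left(300,567)
P=[atz(s,sb(*p),.05) for p in [(455,440),(616,535),(463,663),(300,567)]]
Q=[atz(v,vb(*p),.05) for p in [(123,46),(292,95),(238,204),(65,150)]]
for n,P in (('s',P),('v',Q)):
    P=np.array(P); print(n,P.mean(0),np.linalg.norm(np.roll(P,-1,0)-P,axis=1),[np.degrees(np.arctan2(*(a[[1,0]]))) for a in np.roll(P,-1,0)-P])
for q in [((205,42),(408,115),(237,260),(28,180))]:
    P=np.array([atz(s,sb(*p),.065) for p in q]);print(np.linalg.norm(np.roll(P,-1,0)-P,axis=1))
T('handletop',sr(405,132),vr(178,135))
T('eye',sr(333,218),vr(240,308))
# rest base
print([atz(s,sr(*p),.012).round(4) for p in [(212,293),(335,490),(513,438)]])
print([atz(v,vr(*p),.012).round(4) for p in [(63,383),(245,598),(410,505)]])
# cabinet roof corners z=.235
print('cab scene',[atz(s,sc(*p),.235).round(4) for p in [(153,232),(125,310),(408,345),(418,272),(175,180),(423,213),(437,153),(196,125)]])
print('cab side',[atz(v,vc(*p),.235).round(4) for p in [(195,82),(142,203),(428,225),(465,100),(85,322),(18,484),(340,518),(388,350)]])
E
python3 c.py
```

```text
hole [ 0.5812 -0.3414  0.0484] [array([0.6, 0.2]), array([ 0.5, -0.2])]
s [ 0.58050247 -0.34185179  0.05      ] [0.0918724  0.08748138 0.0881735  0.09097375] [np.float64(15.02465032962708), np.float64(-75.10827051467679), np.float64(-162.75061387379156), np.float64(107.26884865121377)]
v [ 0.58199818 -0.34029381  0.05      ] [0.09218779 0.09013019 0.09102014 0.08906785] [np.float64(-165.2215309109302), np.float64(106.14515670146307), np.float64(14.08680944643631), np.float64(-73.08278666988475)]
[0.12607657 0.12612498 0.12345166 0.12783731]
handletop [ 0.6097 -0.0417  0.1696] [array([0.3, 0. ]), array([ 0.3, -0. ])]
eye [ 0.5697 -0.0394  0.0967] [array([2.6, 0.3]), array([ 2.8, -0.4])]
[array([ 0.492 , -0.0564,  0.012 ]), array([ 0.6357, -0.0969,  0.012 ]), array([ 0.6583, -0.0104,  0.012 ])]
[array([ 0.6585, -0.007 ,  0.012 ]), array([0.5157, 0.0318, 0.012 ]), array([ 0.4932, -0.052 ,  0.012 ])]
cab scene [array([0.5271, 0.2399, 0.235 ]), array([0.5844, 0.157 , 0.235 ]), array([0.7078, 0.2563, 0.235 ]), array([0.6567, 0.3297, 0.235 ]), array([0.4859, 0.3029, 0.235 ]), array([0.6099, 0.3938, 0.235 ]), array([0.5609, 0.4705, 0.235 ]), array([0.4374, 0.3746, 0.235 ])]
cab side [array([0.7069, 0.2622, 0.235 ]), array([0.6558, 0.3344, 0.235 ]), array([0.5258, 0.2442, 0.235 ]), array([0.576 , 0.1714, 0.235 ]), array([0.614 , 0.3988, 0.235 ]), array([0.5609, 0.4729, 0.235 ]), array([0.4317, 0.3834, 0.235 ]), array([0.4832, 0.3091, 0.235 ])]
```

```bash
cat >> h.py <<'E'
def orient(theta,tilt=0,az=0):
    """tool x at world angle theta (deg), pointing down; then tilt (deg) so that tool back leans toward azimuth az"""
    t=np.radians(theta); x=np.array([np.cos(t),np.sin(t),0]); z=np.array([0,0,-1.]); M=np.stack([x,np.cross(z,x),z],1)
    a=np.radians(az); ax=np.array([-np.sin(a),np.cos(a),0])
    return Ro.from_rotvec(np.radians(tilt)*ax).as_matrix()@M
def mv(st,p,M,note=''):
    R0=Ro.from_quat(st['tcp_rot']).as_matrix(); dp=R0.T@(np.array(p)-st['eef_pos'])*1000; w=Ro.from_matrix(R0.T@M).as_rotvec()
    print(note,'t',dp.round(1),'w',w.round(4),'rows>=',max(np.linalg.norm(dp)/50,np.degrees(np.linalg.norm(w))/8.59).round(1))
E
cat > look.py <<'E'
import sys
from h import *
from plant import readout,imaging
def look(n,cam='wrist'):
    st=readout.get_state(); c=imaging.read_camera(cam)
    if cam=='wrist': c=wristcam(c,st)
    save(n,c['img']); pickle.dump(c,open(n+'.pkl','wb')); return c
if __name__=='__main__':
    for a in sys.argv[2:]: look(sys.argv[1]+'_'+a,a)
    st=readout.get_state(); print({k:np.round(st[k],4) for k in ['time','qpos','eef_pos','tcp_rot','contact_force','opening']})
E
cat > m.py <<'E'
from h import *
from plant import readout
st=readout.get_state()
mv(st,[.58,-.34,.40],orient(0))
d=pickle.load(open('d0.pkl','rb'))
for n,c,uv,z in [('oil','scene',(400,305),0),('plain','scene',(291,343),0),('bolt','scene',(318,246),0),('gear','scene',(325,368),0.035),('cup','scene',(255,372),.06),('bearing','scene',(246,290),.018),('purple','scene',(326,214),.01)]: print(n,atz(d[c],uv,z).round(3))
E
python3 m.py
```

```text
t [-205.3 -481.2    4.1] w [-0.0015  0.0014 -1.328 ] rows>= 10.5
oil [0.697 0.074 0.   ]
plain [ 0.641 -0.199 -0.   ]
bolt [0.398 0.069 0.   ]
gear [ 0.763 -0.206  0.035]
cup [ 0.708 -0.332  0.06 ]
bearing [ 0.453 -0.192  0.018]
purple [0.299 0.177 0.01 ]
```

Candidates for the block in the scene picture: big (168,260), measured about 126 mm; small (157,322); middle (216,340), measured 90 mm square. The middle one fits the stated 90 mm. The gauge in the rest at (335,255) is steel; the purple one at (326,214) is to be left alone. I will go over the block for an enlarged confirmation.

{"name": "apply_moves", "arguments": {
  "steps": [
    {"tx": -205,"ty": -480,"tz": 4,"wz": -1.33},
    {"tx": -205,"ty": -480,"tz": 4,"wz": -1.33},
    {"tx": -205,"ty": -480,"tz": 4,"wz": -1.33},
    {"tx": -205,"ty": -480,"tz": 4,"wz": -1.33},
    {"tx": -205,"ty": -480,"tz": 4,"wz": -1.33},
    {"tx": -205,"ty": -480,"tz": 4,"wz": -1.33},
    {"tx": -205,"ty": -480,"tz": 4,"wz": -1.33},
    {"tx": -205,"ty": -480,"tz": 4,"wz": -1.33},
    {"tx": -205,"ty": -480,"tz": 4,"wz": -1.33},
    {"tx": -205,"ty": -480,"tz": 4,"wz": -1.33},
    {"tx": -205,"ty": -480,"tz": 4,"wz": -1.33},
    {"tx": -205,"ty": -480,"tz": 4,"wz": -1.33}
  ],
  "hand": 0.6
}}

```text
$.steps[0]: bad value
```

{"name": "apply_moves", "arguments": {
  "steps": [
    {"tx": 0},
    {"tx": 0},
    {"tx": 0}
  ]
}}

```text
$.steps[0]: bad value
```

```bash
python3 look.py p1 wrist
```

```text
{'time': np.float64(0.2), 'qpos': array([-1.478 ,  0.2869,  1.5776,  0.    ,  1.2786, -0.15  ]), 'eef_pos': array([ 0.1623, -0.655 ,  0.4039]), 'tcp_rot': array([ 7.875e-01, -6.163e-01, -5.000e-04, -6.000e-04]), 'contact_force': array([-0.0526,  0.0509, -0.0596]), 'opening': np.float64(1.003)}
```

View pics/p1_wrist.png

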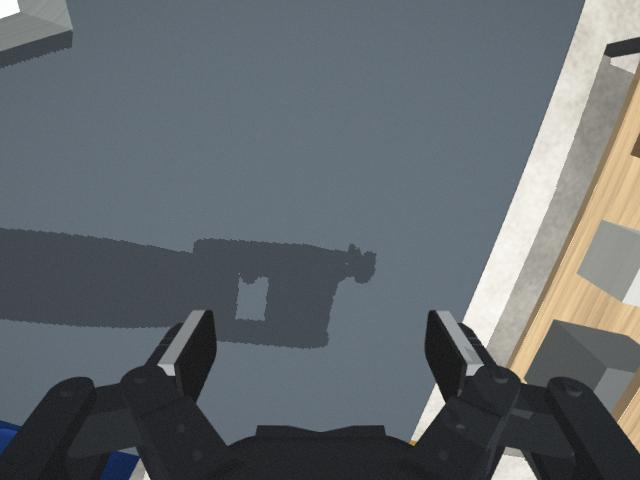

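{"name": "apply_moves", "arguments": {
  "steps": [
    {"tx": -205,"ty": -480,"tz": 4,"wx": 0,"wy": 0,"wz": -1.33},
    {"tx": -205,"ty": -480,"tz": 4,"wx": 0,"wy": 0,"wz": -1.33},
    {"tx": -205,"ty": -480,"tz": 4,"wx": 0,"wy": 0,"wz": -1.33},
    {"tx": -205,"ty": -480,"tz": 4,"wx": 0,"wy": 0,"wz": -1.33},
    {"tx": -205,"ty": -480,"tz": 4,"wx": 0,"wy": 0,"wz": -1.33},
    {"tx": -205,"ty": -480,"tz": 4,"wx": 0,"wy": 0,"wz": -1.33},
    {"tx": -205,"ty": -480,"tz": 4,"wx": 0,"wy": 0,"wz": -1.33},
    {"tx": -205,"ty": -480,"tz": 4,"wx": 0,"wy": 0,"wz": -1.33},
    {"tx": -205,"ty": -480,"tz": 4,"wx": 0,"wy": 0,"wz": -1.33},
    {"tx": -205,"ty": -480,"tz": 4,"wx": 0,"wy": 0,"wz": -1.33},
    {"tx": -205,"ty": -480,"tz": 4,"wx": 0,"wy": 0,"wz": -1.33},
    {"tx": -205,"ty": -480,"tz": 4,"wx": 0,"wy": 0,"wz": -1.33}
  ],
  "hand": 0.6
}}

```text
time: 1.4
eef_pos: [0.5811, -0.3382, 0.4002]
tcp_rot: [1.0, 0.003, -0.0, -0.0]
contact_force: [0.4, -0.5, 0.0]
opening: 0.601
```

{"name": "apply_moves", "arguments": {
  "steps": [
    {"tx": 0,"ty": 0,"tz": 0,"wx": 0,"wy": 0,"wz": 0},
    {"tx": 0,"ty": 0,"tz": 0,"wx": 0,"wy": 0,"wz": 0}
  ]
}}

```text
time: 1.6
eef_pos: [0.5781, -0.3416, 0.4005]
tcp_rot: [1.0, 0.0, -0.0, 0.0]
contact_force: [-0.5, -0.2, -0.2]
opening: 0.599
```

```bash
python3 look.py p1 wrist
```

```text
{'time': np.float64(1.65), 'qpos': array([-6.8490e-01,  2.8180e-01,  1.5897e+00, -3.0000e-04,  1.2704e+00,
       -6.8510e-01]), 'eef_pos': array([ 0.578 , -0.3418,  0.4007]), 'tcp_rot': array([ 1.e+00,  1.e-04, -2.e-04,  0.e+00]), 'contact_force': array([-0.3344, -0.2666, -0.1794]), 'opening': np.float64(0.5998)}
```

View pics/p1_wrist.png

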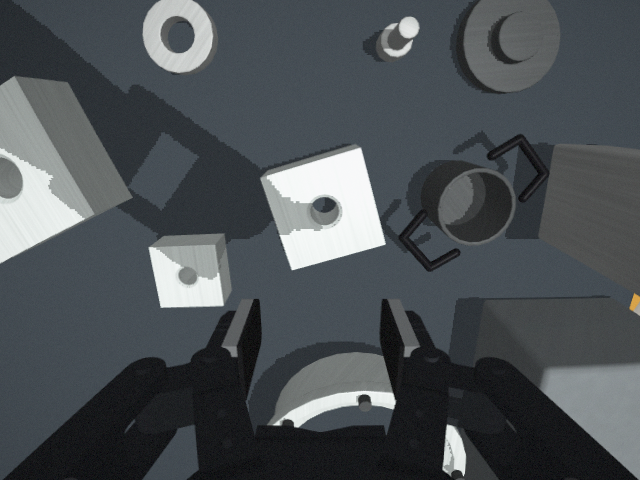

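Run:
```python
from h import *
c=pickle.load(open('p1_wrist.pkl','rb'))
im=c['img'][130:290,240:420]; save('p1c',cv2.resize(im,None,fx=4,fy=4,interpolation=cv2.INTER_CUBIC))
P=np.array([atz(c,p,.05) for p in [(262,178),(360,148),(385,244),(293,270)]]);print(P.mean(0),np.linalg.norm(np.roll(P,-1,0)-P,axis=1)); print(atz(c,(325,211),.05))
```

```text
[ 0.58196551 -0.34016383  0.05      ] [0.08766212 0.08934576 0.08846699 0.08947122]
[ 0.58194852 -0.33931149  0.05      ]
```

View pics/p1c.png

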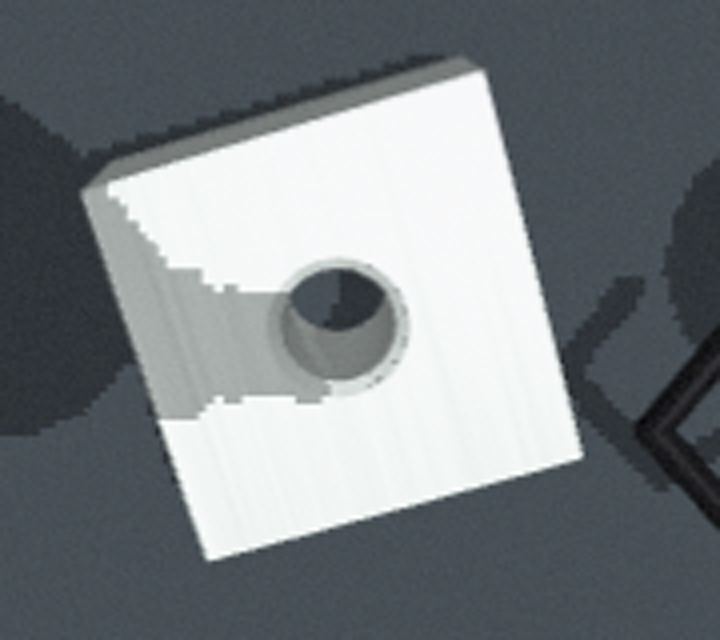

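Run:
```python
from h import *
from plant import readout
st=readout.get_state()
ax=np.array([np.sin(np.radians(35))*np.cos(np.radians(-15.5)),np.sin(np.radians(35))*np.sin(np.radians(-15.5)),np.cos(np.radians(35))])
mv(st,np.array([.6097,-.0417,.1696])+.215*ax,orient(74.5,35,-15.5))
```

```text
t [ 150.6 -267.2   54.9] w [ 0.5211 -0.3959 -1.2571] rows>= 9.5
```

{"name": "apply_moves", "arguments": {
  "steps": [
    {"tx": 151,"ty": -267,"tz": 55,"wx": 0.521,"wy": -0.396,"wz": -1.257},
    {"tx": 151,"ty": -267,"tz": 55,"wx": 0.521,"wy": -0.396,"wz": -1.257},
    {"tx": 151,"ty": -267,"tz": 55,"wx": 0.521,"wy": -0.396,"wz": -1.257},
    {"tx": 151,"ty": -267,"tz": 55,"wx": 0.521,"wy": -0.396,"wz": -1.257},
    {"tx": 151,"ty": -267,"tz": 55,"wx": 0.521,"wy": -0.396,"wz": -1.257},
    {"tx": 151,"ty": -267,"tz": 55,"wx": 0.521,"wy": -0.396,"wz": -1.257},
    {"tx": 151,"ty": -267,"tz": 55,"wx": 0.521,"wy": -0.396,"wz": -1.257},
    {"tx": 151,"ty": -267,"tz": 55,"wx": 0.521,"wy": -0.396,"wz": -1.257},
    {"tx": 151,"ty": -267,"tz": 55,"wx": 0.521,"wy": -0.396,"wz": -1.257},
    {"tx": 151,"ty": -267,"tz": 55,"wx": 0.521,"wy": -0.396,"wz": -1.257},
    {"tx": 151,"ty": -267,"tz": 55,"wx": 0.521,"wy": -0.396,"wz": -1.257},
    {"tx": 151,"ty": -267,"tz": 55,"wx": 0.521,"wy": -0.396,"wz": -1.257}
  ]
}}

```text
time: 2.85
eef_pos: [0.7292, -0.0747, 0.3457]
tcp_rot: [0.76, 0.577, -0.182, -0.239]
contact_force: [0.6, -0.1, -0.7]
opening: 0.605
```

{"name": "apply_moves", "arguments": {
  "steps": [
    {"tx": 0,"ty": 0,"tz": 0,"wx": 0,"wy": 0,"wz": 0},
    {"tx": 0,"ty": 0,"tz": 0,"wx": 0,"wy": 0,"wz": 0},
    {"tx": 0,"ty": 0,"tz": 0,"wx": 0,"wy": 0,"wz": 0}
  ]
}}

```text
time: 3.15
eef_pos: [0.7293, -0.0737, 0.3459]
tcp_rot: [0.759, 0.578, -0.182, -0.239]
contact_force: [0.9, -1.0, 0.8]
opening: 0.603
```

```bash
python3 look.py p2 wrist scene
```

```text
{'time': np.float64(3.25), 'qpos': array([-0.2403,  0.5604,  1.3452,  0.0171,  1.846 , -1.5425]), 'eef_pos': array([ 0.7294, -0.0735,  0.3458]), 'tcp_rot': array([ 0.7588,  0.5779, -0.182 , -0.239 ]), 'contact_force': array([1.269 , 0.1809, 0.3973]), 'opening': np.float64(0.6019)}
```

View pics/p2_wrist.png

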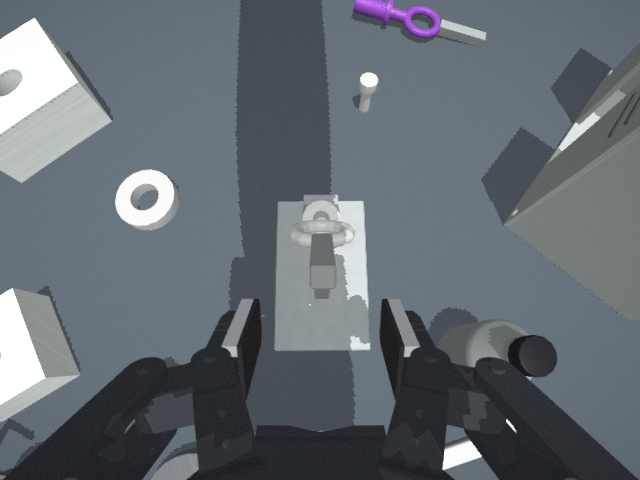

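View pics/p2_scene.png

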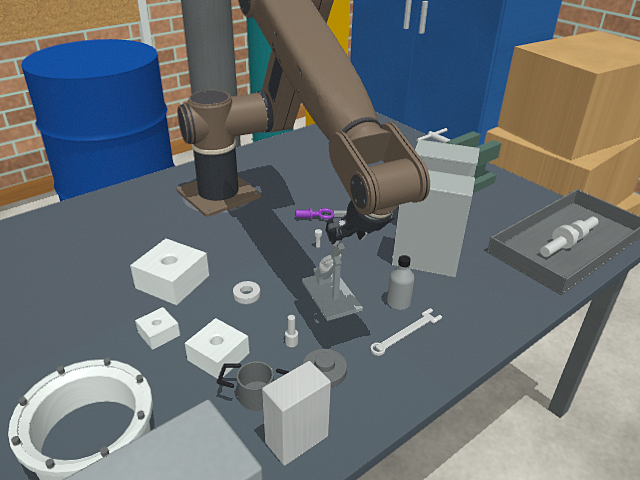

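```bash
cat > g.py <<'E'
from h import *
c=pickle.load(open('p2_wrist.pkl','rb')); d=pickle.load(open('d0.pkl','rb'))
save('p2c',cv2.resize(c['img'][180:360,250:400],None,fx=4,fy=4,interpolation=cv2.INTER_CUBIC))
def axis(az,t=35):
    a,t=np.radians([az,t]); return np.array([np.sin(t)*np.cos(a),np.sin(t)*np.sin(a),np.cos(t)])
top=np.array([.6097,-.0417,.1696])
for az in (-15.5,):
    ax=axis(az)
    for s,n in ((0,'top'),(-.082,'eye'),(-.06,'root'),(-.13,'collar')): print(n,proj(c,top+s*ax).round(1),proj(d['scene'],top+s*ax).round(1),proj(d['side'],top+s*ax).round(1))
# 3-cam tri of top
s=d['scene'];v=d['side']
uv=[np.array([(405.5)/5-.5+260,132.5/5-.5+220]),np.array([178.5/5-.5+250,135.5/5-.5+180]),np.array([322.7,277])]
print(tri([s,v,c],uv))
E
python3 g.py
```

```text
top [[319.  274.2]] [[340.9 246. ]] [[285.5 206.6]]
eye [[319.4 230.5]] [[330.9 258.7]] [[299.  242.9]]
root [[319.3 239.7]] [[333.4 255.5]] [[295.5 233.3]]
collar [[319.6 214.7]] [[325.5 265.5]] [[306.7 263.5]]
(array([ 0.61042233, -0.04121439,  0.16943762]), [array([0.66885179, 0.1486872 ]), array([-0.09033654, -0.0161267 ]), array([-2.52883551, -1.69055422])])
```

View pics/p2c.png

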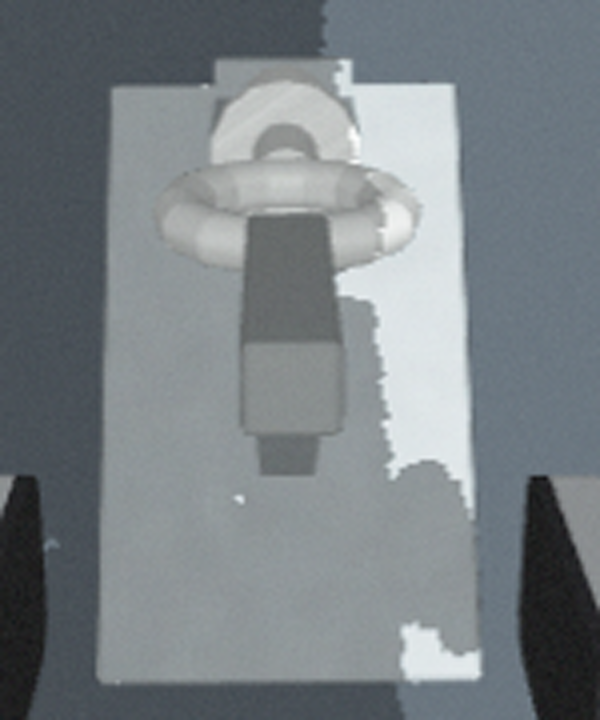

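```bash
cat > g2.py <<'E'
from h import *
from plant import readout
c=pickle.load(open('p2_wrist.pkl','rb')); st=readout.get_state()
R0=Ro.from_quat(st['tcp_rot']).as_matrix()
o,dd=ray(c,(322.6,276.6)); ot=R0.T@(o-st['eef_pos']); dt=R0.T@dd
for z in (.205,.21,.215,.22): print(z,((ot+dt*(z-ot[2])/dt[2])*1000).round(1))
# depth by base-z independent: scene/side top in tool frame
print('stereo top in tool',(R0.T@(np.array([.6099,-.0415,.1696])-st['eef_pos'])*1000).round(1))
E
python3 g2.py
```

```text
0.205 [  0.8  -3.7 205. ]
0.21 [  0.8  -1.5 210. ]
0.215 [  0.9   0.7 215. ]
0.22 [  0.9   3.  220. ]
stereo top in tool [ -0.9  -0.4 215.3]
```

{"name": "apply_moves", "arguments": {
  "steps": [
    {"tx": 0.5,"ty": 0,"tz": 20,"wx": 0,"wy": 0,"wz": 0},
    {"tx": 0.5,"ty": 0,"tz": 40,"wx": 0,"wy": 0,"wz": 0},
    {"tx": 0.5,"ty": 0,"tz": 60,"wx": 0,"wy": 0,"wz": 0},
    {"tx": 0.5,"ty": 0,"tz": 72,"wx": 0,"wy": 0,"wz": 0},
    {"tx": 0.5,"ty": 0,"tz": 80,"wx": 0,"wy": 0,"wz": 0},
    {"tx": 0.5,"ty": 0,"tz": 80,"wx": 0,"wy": 0,"wz": 0},
    {"tx": 0.5,"ty": 0,"tz": 80,"wx": 0,"wy": 0,"wz": 0}
  ]
}}

```text
time: 3.95
eef_pos: [0.6858, -0.061, 0.281]
tcp_rot: [0.759, 0.578, -0.182, -0.239]
contact_force: [0.1, 0.1, -0.4]
opening: 0.6
```

```bash
python3 look.py p3 wrist
```

```text
{'time': np.float64(4.0), 'qpos': array([-0.2377,  0.53  ,  1.5133,  0.0181,  1.7064, -1.5429]), 'eef_pos': array([ 0.6859, -0.061 ,  0.2813]), 'tcp_rot': array([ 0.759 ,  0.5781, -0.1815, -0.2383]), 'contact_force': array([ 0.6121, -0.8529, -0.2258]), 'opening': np.float64(0.5992)}
```

View pics/p3_wrist.png

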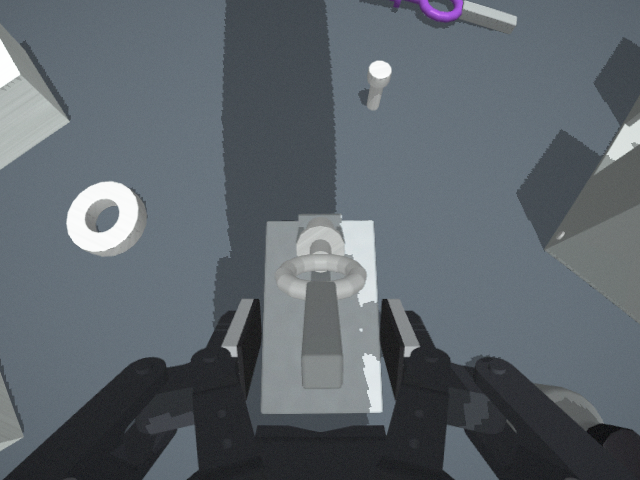

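The handle (321,335) sits centred between the pads (240 and 400 columns). Closing.

{"name": "apply_moves", "arguments": {
  "steps": [
    {"tx": 0,"ty": 0,"tz": 0,"wx": 0,"wy": 0,"wz": 0},
    {"tx": 0,"ty": 0,"tz": 0,"wx": 0,"wy": 0,"wz": 0},
    {"tx": 0,"ty": 0,"tz": 0,"wx": 0,"wy": 0,"wz": 0},
    {"tx": 0,"ty": 0,"tz": 0,"wx": 0,"wy": 0,"wz": 0},
    {"tx": 0,"ty": 0,"tz": 0,"wx": 0,"wy": 0,"wz": 0},
    {"tx": 0,"ty": 0,"tz": 0,"wx": 0,"wy": 0,"wz": 0},
    {"tx": 0,"ty": 0,"tz": 0,"wx": 0,"wy": 0,"wz": 0},
    {"tx": 0,"ty": 0,"tz": 0,"wx": 0,"wy": 0,"wz": 0}
  ],
  "hand": 0,
  "force": 80
}}

```text
time: 4.8
eef_pos: [0.6856, -0.061, 0.2809]
tcp_rot: [0.759, 0.578, -0.182, -0.239]
contact_force: [2.4, -0.7, 3.3]
opening: 0.149
```

Run:
```python
from h import *
from plant import readout
st=readout.get_state(); p=np.array(st['eef_pos']);M=Ro.from_quat(st['tcp_rot']).as_matrix()
print(st['opening'],st['contact_force'],p)
mv(st,p+[0,0,.1],M,'up100')
```

```text
0.14853554158806942 [ 2.38470052 -0.69224748  3.31232933] [ 0.6856199  -0.06097575  0.28089768]
up100 t [ -0.  -57.2 -82. ] w [0. 0. 0.] rows>= 2.0
```

{"name": "apply_moves", "arguments": {
  "steps": [
    {"tx": 0,"ty": -6,"tz": -8,"wx": 0,"wy": 0,"wz": 0},
    {"tx": 0,"ty": -17,"tz": -25,"wx": 0,"wy": 0,"wz": 0},
    {"tx": 0,"ty": -34,"tz": -49,"wx": 0,"wy": 0,"wz": 0},
    {"tx": 0,"ty": -52,"tz": -74,"wx": 0,"wy": 0,"wz": 0},
    {"tx": 0,"ty": -69,"tz": -98,"wx": 0,"wy": 0,"wz": 0},
    {"tx": 0,"ty": -69,"tz": -98,"wx": 0,"wy": 0,"wz": 0},
    {"tx": 0,"ty": -69,"tz": -98,"wx": 0,"wy": 0,"wz": 0}
  ]
}}

```text
time: 5.5
eef_pos: [0.6847, -0.0606, 0.3995]
tcp_rot: [0.759, 0.578, -0.182, -0.239]
contact_force: [-0.5, 0.3, -1.1]
opening: 0.149
```

```bash
python3 look.py p4 wrist side
```

```text
{'time': np.float64(5.6), 'qpos': array([-0.2377,  0.4216,  1.443 ,  0.0189,  1.8913, -1.5393]), 'eef_pos': array([ 0.6845, -0.0606,  0.397 ]), 'tcp_rot': array([ 0.7582,  0.5776, -0.1833, -0.2406]), 'contact_force': array([-0.0867,  0.424 , -3.0666]), 'opening': np.float64(0.1508)}
```

View pics/p4_wrist.png

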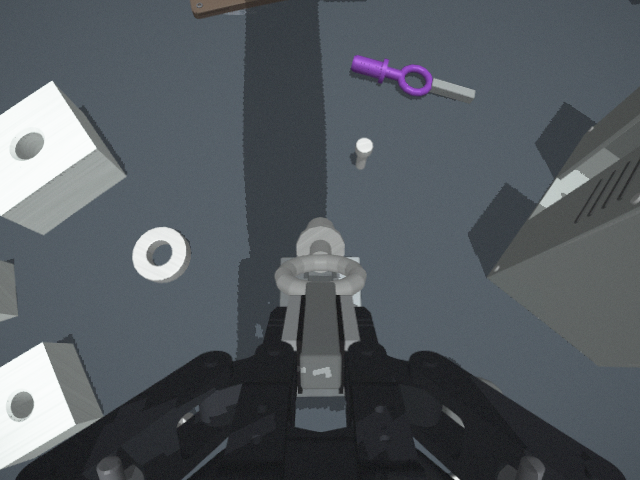

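View pics/p4_side.png

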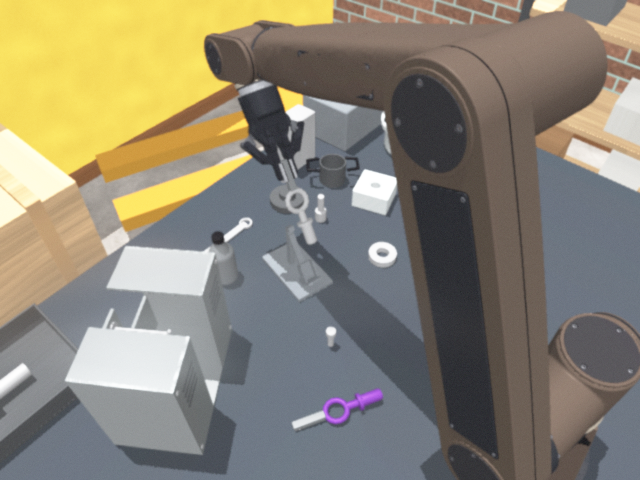

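```bash
cat > g3.py <<'E'
from h import *
import sys
c=pickle.load(open(sys.argv[1]+'.pkl','rb'))
T=np.array(c['tool_from_camera']); cc=dict(c); cc['R']=T[:3,:3].T; cc['t']=-T[:3,:3].T@T[:3,3]
for z,n in ((135,'top'),(217,'eye'),(259,'collartop'),(265,'col'),(305,'foot')): print(n,[proj(cc,np.array([0,y,z])/1000)[0].round(1) for y in (-3,0,3)])
for a in (-25,25): print(proj(cc,np.array([a,0,217])/1000)[0].round(1))
for a in (-16,16): print(proj(cc,np.array([a,0,259])/1000)[0].round(1),proj(cc,np.array([0,a,259])/1000)[0].round(1))
save(sys.argv[1]+'c',cv2.resize(c['img'][200:400,250:400],None,fx=4,fy=4,interpolation=cv2.INTER_CUBIC))
E
python3 g3.py p4_wrist
```

```text
top [array([321.1, 363. ]), array([321.1, 370.4]), array([321.1, 377.6])]
eye [array([320.8, 268.8]), array([320.8, 273.9]), array([320.8, 279. ])]
collartop [array([320.7, 243.9]), array([320.7, 248.3]), array([320.7, 252.6])]
col [array([320.7, 241. ]), array([320.7, 245.3]), array([320.7, 249.5])]
foot [array([320.7, 224.7]), array([320.7, 228.4]), array([320.7, 232.1])]
[275.1 273.9]
[366.6 273.9]
[296.2 248.3] [320.7 224.7]
[345.2 248.3] [320.7 270.9]
```

View pics/p4_wristc.png

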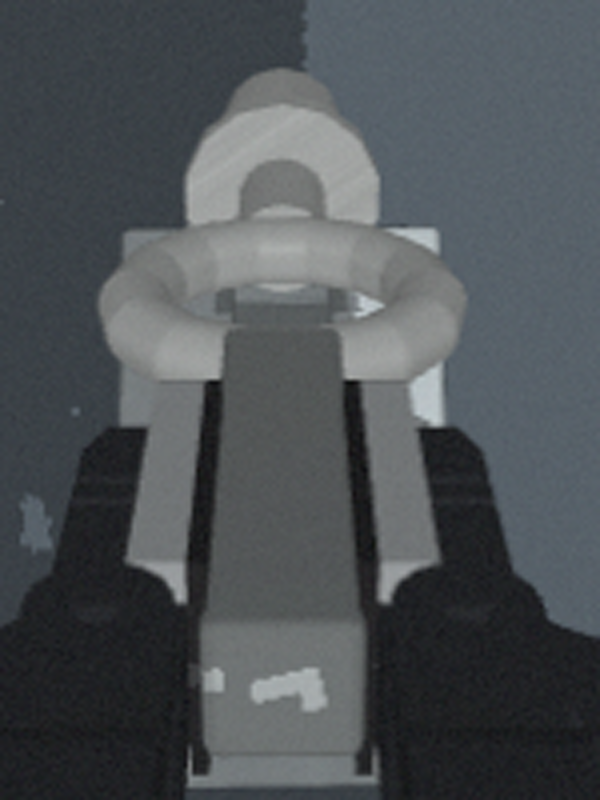

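Run:
```python
from h import *
from plant import readout
st=readout.get_state(); M=orient(60)
mv(st,np.array([.5815,-.3403,.425])-M@[0,.0005,0],M)
```

```text
t [-296.9  -37.    -8.2] w [-0.6112  0.0783  0.2467] rows>= 6.0
```

{"name": "apply_moves", "arguments": {
  "steps": [
    {"tx": -20,"ty": -3,"tz": -1,"wx": -0.05,"wy": 0.006,"wz": 0.02},
    {"tx": -60,"ty": -8,"tz": -2,"wx": -0.13,"wy": 0.017,"wz": 0.053},
    {"tx": -100,"ty": -13,"tz": -3,"wx": -0.22,"wy": 0.028,"wz": 0.09},
    {"tx": -140,"ty": -18,"tz": -4,"wx": -0.31,"wy": 0.04,"wz": 0.125},
    {"tx": -180,"ty": -23,"tz": -5,"wx": -0.4,"wy": 0.05,"wz": 0.16},
    {"tx": -220,"ty": -28,"tz": -6,"wx": -0.48,"wy": 0.06,"wz": 0.195},
    {"tx": -255,"ty": -32,"tz": -7,"wx": -0.55,"wy": 0.07,"wz": 0.22},
    {"tx": -280,"ty": -35,"tz": -8,"wx": -0.59,"wy": 0.075,"wz": 0.237},
    {"tx": -297,"ty": -37,"tz": -8.2,"wx": -0.6112,"wy": 0.0783,"wz": 0.2467},
    {"tx": -297,"ty": -37,"tz": -8.2,"wx": -0.6112,"wy": 0.0783,"wz": 0.2467},
    {"tx": -297,"ty": -37,"tz": -8.2,"wx": -0.6112,"wy": 0.0783,"wz": 0.2467},
    {"tx": -297,"ty": -37,"tz": -8.2,"wx": -0.6112,"wy": 0.0783,"wz": 0.2467}
  ]
}}

```text
time: 6.8
eef_pos: [0.5819, -0.3391, 0.4269]
tcp_rot: [0.866, 0.501, 0.001, 0.0]
contact_force: [0.1, -0.9, -1.6]
opening: 0.151
```

{"name": "apply_moves", "arguments": {
  "steps": [
    {"tx": 0,"ty": 0,"tz": 0,"wx": 0,"wy": 0,"wz": 0},
    {"tx": 0,"ty": 0,"tz": 0,"wx": 0,"wy": 0,"wz": 0}
  ]
}}

```text
time: 7.0
eef_pos: [0.5819, -0.3393, 0.4278]
tcp_rot: [0.866, 0.501, 0.001, 0.001]
contact_force: [-0.0, 0.2, -1.5]
opening: 0.15
```

```bash
python3 look.py p5 wrist scene side; python3 g3.py p5_wrist
python3 - <<'E'
from h import *
from plant import readout
st=readout.get_state(); M=orient(60)
mv(st,np.array([.5815,-.3403,.38])-M@[0,.0005,0],M)
for n,(x,y,w) in {'scene':(160,230,120),'side':(320,110,120)}.items():
    c=pickle.load(open(f'p5_{n}.pkl','rb')); save(f'p5_{n}c',cv2.resize(c['img'][y:y+150,x:x+150],None,fx=4,fy=4,interpolation=cv2.INTER_CUBIC))
    print(n,proj(c,[.5815,-.3403,.05]),proj(c,[.5815,-.3403,.12]))
E
```

```text
{'time': np.float64(7.15), 'qpos': array([-0.6792,  0.2667,  1.558 ,  0.0018,  1.3132, -1.7276]), 'eef_pos': array([ 0.5817, -0.3398,  0.428 ]), 'tcp_rot': array([0.8658, 0.5003, 0.0015, 0.0014]), 'contact_force': array([-0.4569,  0.5297, -1.4868]), 'opening': np.float64(0.1522)}
top [array([321.1, 363.1]), array([321.1, 370.4]), array([321. , 377.6])]
eye [array([320.7, 268.9]), array([320.7, 274. ]), array([320.7, 279. ])]
collartop [array([320.7, 244. ]), array([320.6, 248.3]), array([320.6, 252.6])]
col [array([320.6, 241.1]), array([320.6, 245.3]), array([320.6, 249.6])]
foot [array([320.6, 224.7]), array([320.6, 228.4]), array([320.6, 232.2])]
[275.  273.9]
[366.5 273.9]
[296.2 248.3] [320.7 224.7]
[345.1 248.3] [320.6 270.9]
 t [-0.6 -0.6 48. ] w [ 0.004  -0.0011  0.0008] rows>= 1.0
scene [[217.31071858 339.28372956]] [[214.22352799 313.69789491]]
side [[375.64360563 184.12408622]] [[378.15554468 161.92379222]]
```

View pics/p5_scenec.png

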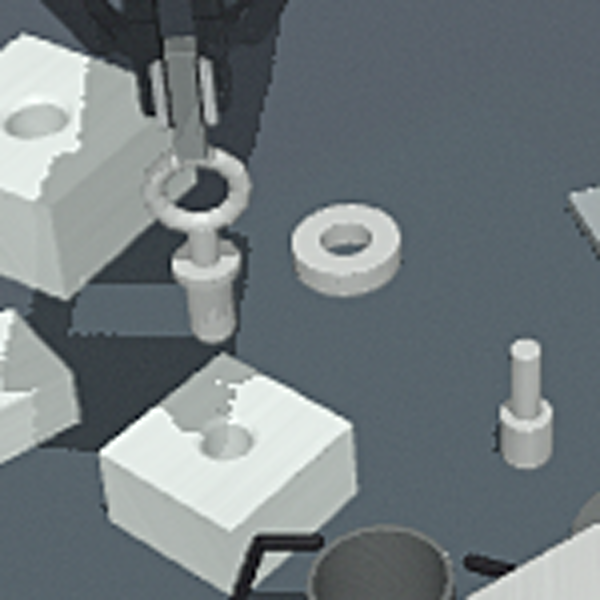

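View pics/p5_sidec.png

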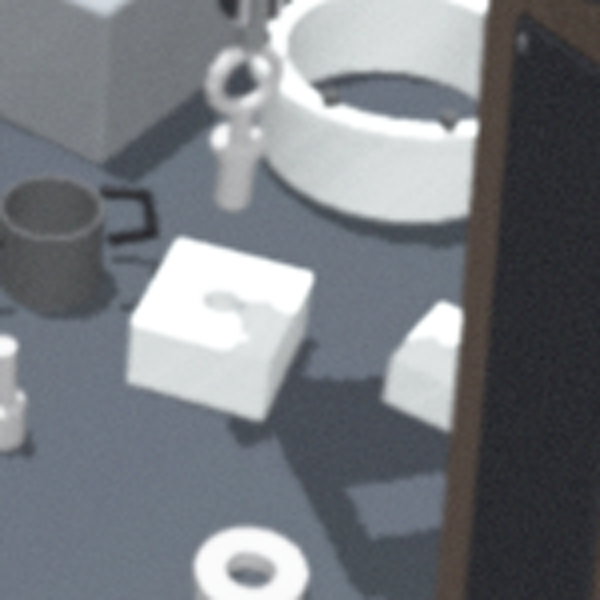

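View pics/p5_wrist.png

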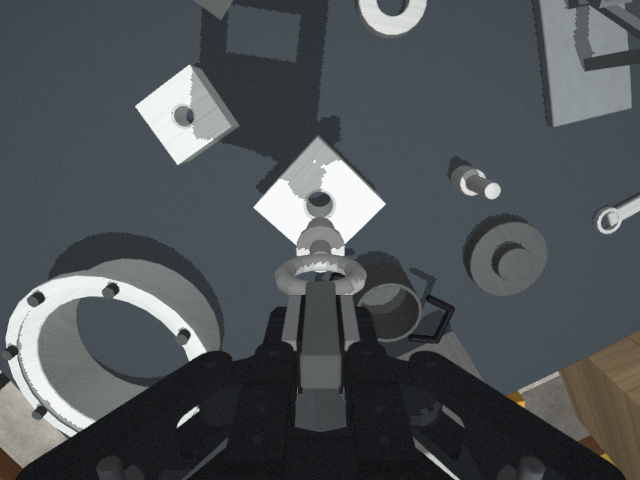

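Run:
```python
from h import *
c=pickle.load(open('p5_wrist.pkl','rb'))
save('p5wc',cv2.resize(c['img'][130:260,250:400],None,fx=5,fy=5,interpolation=cv2.INTER_CUBIC))
o=-np.array(c['R']).T@c['t']
for uv in [(320,204),(319,205)]: print(atz(c,uv,.05))
```

```text
[ 0.58052616 -0.33847014  0.05      ]
[ 0.58089726 -0.33978732  0.05      ]
```

View pics/p5wc.png

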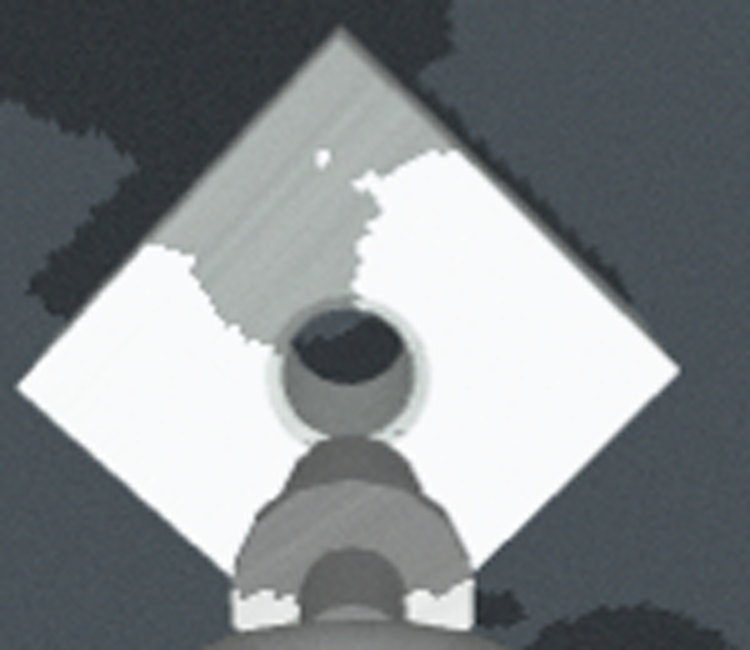

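Run:
```python
from h import *
from plant import readout
st=readout.get_state(); M=orient(60)
mv(st,np.array([.5806,-.3395,.362]),M)
```

```text
t [-0.4 -1.3 66. ] w [ 0.004  -0.0011  0.0008] rows>= 1.3
```

{"name": "apply_moves", "arguments": {
  "steps": [
    {"tx": -0.3,"ty": -1.2,"tz": 20,"wx": 0.004,"wy": -0.001,"wz": 0},
    {"tx": -0.3,"ty": -1.2,"tz": 45,"wx": 0.004,"wy": -0.001,"wz": 0},
    {"tx": -0.3,"ty": -1.2,"tz": 60,"wx": 0.004,"wy": -0.001,"wz": 0},
    {"tx": -0.3,"ty": -1.2,"tz": 66,"wx": 0.004,"wy": -0.001,"wz": 0},
    {"tx": -0.3,"ty": -1.2,"tz": 66,"wx": 0.004,"wy": -0.001,"wz": 0},
    {"tx": -0.3,"ty": -1.2,"tz": 66,"wx": 0.004,"wy": -0.001,"wz": 0},
    {"tx": -0.3,"ty": -1.2,"tz": 66,"wx": 0.004,"wy": -0.001,"wz": 0}
  ]
}}

```text
time: 7.85
eef_pos: [0.5808, -0.3403, 0.3637]
tcp_rot: [0.866, 0.5, 0.001, 0.001]
contact_force: [0.3, -0.2, -0.4]
opening: 0.149
```

```bash
python3 look.py p6 scene side wrist
python3 - <<'E'
from h import *
for n,(x,y) in {'scene':(160,230),'side':(320,110),'wrist':(250,130)}.items():
    c=pickle.load(open(f'p6_{n}.pkl','rb')); save(f'p6_{n}c',cv2.resize(c['img'][y:y+150,x:x+150],None,fx=4,fy=4,interpolation=cv2.INTER_CUBIC))
E
```

```text
{'time': np.float64(8.0), 'qpos': array([-6.8040e-01,  3.1500e-01,  1.6186e+00,  1.0000e-04,  1.2061e+00,
       -1.7276e+00]), 'eef_pos': array([ 0.5806, -0.3401,  0.3631]), 'tcp_rot': array([8.66e-01, 5.00e-01, 4.00e-04, 8.00e-04]), 'contact_force': array([ 0.0372, -0.1406, -0.9247]), 'opening': np.float64(0.1519)}
```

View pics/p6_scenec.png

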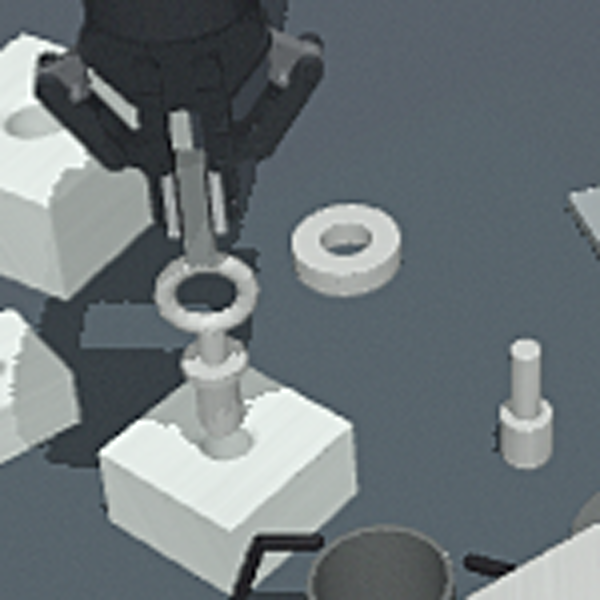

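View pics/p6_sidec.png

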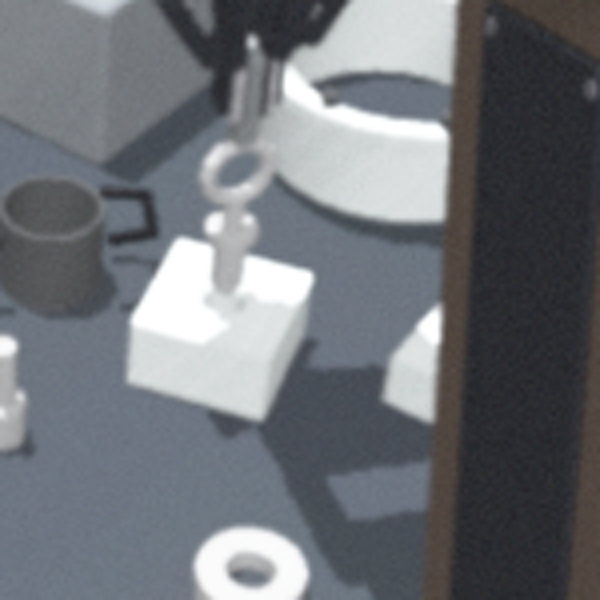

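View pics/p6_wristc.png

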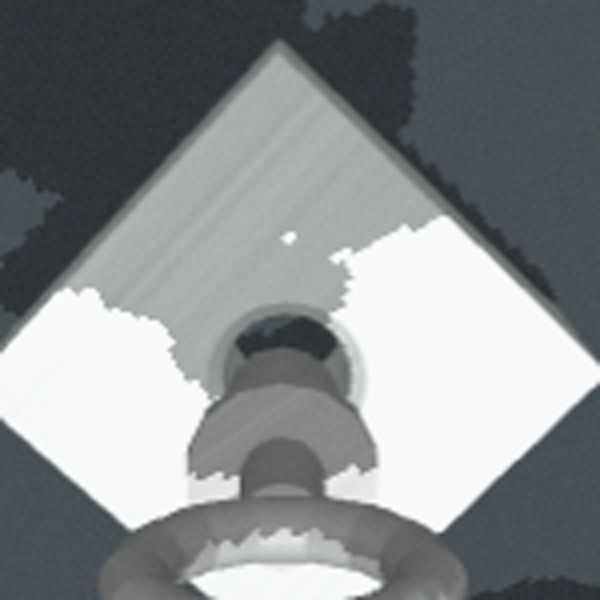

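Run:
```python
from h import *
c=pickle.load(open('p6_wrist.pkl','rb'))
st={'tcp_rot':[8.66e-01, 5.00e-01, 4.00e-04, 8.00e-04],'eef_pos':np.array([ 0.5806, -0.3401,  0.3631])}
X=atz(c,(321.5,224.6),.05);print(X, (Ro.from_quat(st['tcp_rot']).as_matrix().T@(X-st['eef_pos'])*1000).round(1))
# rim points: left,right,top of outer chamfer
for uv in [(301.3,227),(341.3,225),(321.8,205)]: print((Ro.from_quat(st['tcp_rot']).as_matrix().T@(atz(c,uv,.05)-st['eef_pos'])*1000).round(1))
```

```text
[ 0.58103852 -0.33960238  0.05      ] [  0.7  -0.4 313.1]
[-15.4   1.6 313.1]
[ 1.640e+01 -1.000e-01  3.131e+02]
[  0.9 -16.3 313.1]
```

{"name": "apply_moves", "arguments": {
  "steps": [
    {"tx": 0.6,"ty": -0.8,"tz": 2,"wx": 0.001,"wy": 0,"wz": 0},
    {"tx": 0.6,"ty": -0.8,"tz": 6,"wx": 0.001,"wy": 0,"wz": 0},
    {"tx": 0.6,"ty": -0.8,"tz": 10,"wx": 0.001,"wy": 0,"wz": 0},
    {"tx": 0.6,"ty": -0.8,"tz": 14,"wx": 0.001,"wy": 0,"wz": 0},
    {"tx": 0.6,"ty": -0.8,"tz": 18,"wx": 0.001,"wy": 0,"wz": 0},
    {"tx": 0.6,"ty": -0.8,"tz": 18,"wx": 0.001,"wy": 0,"wz": 0},
    {"tx": 0.6,"ty": -0.8,"tz": 18,"wx": 0.001,"wy": 0,"wz": 0}
  ]
}}

```text
time: 8.7
eef_pos: [0.5801, -0.3391, 0.3437]
tcp_rot: [0.866, 0.5, -0.0, -0.001]
contact_force: [0.6, -0.4, -0.9]
opening: 0.152
```

{"name": "apply_moves", "arguments": {
  "steps": [
    {"tx": 0,"ty": 0,"tz": 5,"wx": 0,"wy": 0,"wz": 0},
    {"tx": 0,"ty": 0,"tz": 10,"wx": 0,"wy": 0,"wz": 0},
    {"tx": 0,"ty": 0,"tz": 15,"wx": 0,"wy": 0,"wz": 0},
    {"tx": 0,"ty": 0,"tz": 20,"wx": 0,"wy": 0,"wz": 0},
    {"tx": 0,"ty": 0,"tz": 24,"wx": 0,"wy": 0,"wz": 0},
    {"tx": 0,"ty": 0,"tz": 26,"wx": 0,"wy": 0,"wz": 0},
    {"tx": 0,"ty": 0,"tz": 26,"wx": 0,"wy": 0,"wz": 0},
    {"tx": 0,"ty": 0,"tz": 26,"wx": 0,"wy": 0,"wz": 0}
  ]
}}

```text
time: 9.5
eef_pos: [0.5801, -0.3391, 0.3181]
tcp_rot: [0.866, 0.5, -0.0, -0.0]
contact_force: [-0.7, 0.4, -0.9]
opening: 0.152
```

{"name": "apply_moves", "arguments": {
  "steps": [
    {"tx": 0,"ty": 0,"tz": 1,"wx": 0,"wy": 0,"wz": 0},
    {"tx": 0,"ty": 0,"tz": 2,"wx": 0,"wy": 0,"wz": 0},
    {"tx": 0,"ty": 0,"tz": 2,"wx": 0,"wy": 0,"wz": 0}
  ]
}}

```text
time: 9.8
eef_pos: [0.58, -0.339, 0.3158]
tcp_rot: [0.866, 0.5, -0.0, -0.001]
contact_force: [0.3, 0.3, -0.6]
opening: 0.153
```

```bash
python3 look.py p7 scene side
python3 - <<'E'
from h import *
for n,(x,y) in {'scene':(160,230),'side':(320,110)}.items():
    c=pickle.load(open(f'p7_{n}.pkl','rb')); save(f'p7_{n}c',cv2.resize(c['img'][y:y+150,x:x+150],None,fx=4,fy=4,interpolation=cv2.INTER_CUBIC))
E
```

```text
{'time': np.float64(9.9), 'qpos': array([-6.7970e-01,  3.5870e-01,  1.6536e+00, -1.0000e-04,  1.1303e+00,
       -1.7268e+00]), 'eef_pos': array([ 0.58  , -0.3391,  0.3159]), 'tcp_rot': array([ 8.66e-01,  5.00e-01, -2.00e-04, -5.00e-04]), 'contact_force': array([-0.6907,  0.6167, -1.3129]), 'opening': np.float64(0.1527)}
```

View pics/p7_scenec.png

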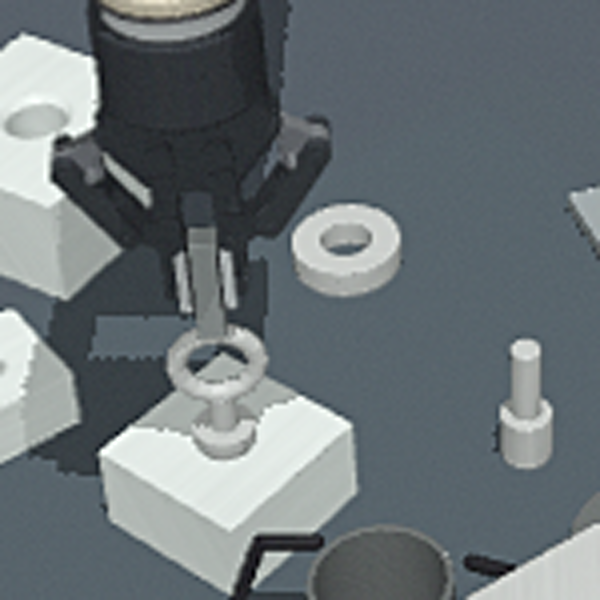

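View pics/p7_sidec.png

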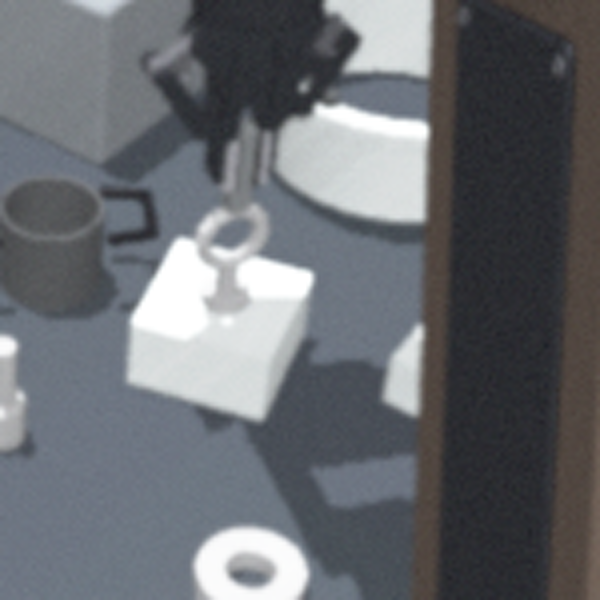

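Nearly home, no force yet. Creeping down until the collar meets the block.

{"name": "apply_moves", "arguments": {
  "steps": [
    {"tx": 0,"ty": 0,"tz": 0.7,"wx": 0,"wy": 0,"wz": 0},
    {"tx": 0,"ty": 0,"tz": 1.4,"wx": 0,"wy": 0,"wz": 0},
    {"tx": 0,"ty": 0,"tz": 1.4,"wx": 0,"wy": 0,"wz": 0}
  ]
}}

```text
time: 10.2
eef_pos: [0.58, -0.339, 0.3143]
tcp_rot: [0.866, 0.5, -0.0, -0.001]
contact_force: [-0.3, 0.1, -1.2]
opening: 0.15
```

{"name": "apply_moves", "arguments": {
  "steps": [
    {"tx": 0,"ty": 0,"tz": 0.7,"wx": 0,"wy": 0,"wz": 0},
    {"tx": 0,"ty": 0,"tz": 1.2,"wx": 0,"wy": 0,"wz": 0},
    {"tx": 0,"ty": 0,"tz": 1.2,"wx": 0,"wy": 0,"wz": 0}
  ]
}}

```text
time: 10.5
eef_pos: [0.5801, -0.3391, 0.3135]
tcp_rot: [0.866, 0.5, -0.0, -0.0]
contact_force: [-0.5, -0.3, -1.4]
opening: 0.154
```

{"name": "apply_moves", "arguments": {
  "steps": [
    {"tx": 0,"ty": 0,"tz": 0.7,"wx": 0,"wy": 0,"wz": 0},
    {"tx": 0,"ty": 0,"tz": 1.2,"wx": 0,"wy": 0,"wz": 0},
    {"tx": 0,"ty": 0,"tz": 1.2,"wx": 0,"wy": 0,"wz": 0}
  ]
}}

```text
time: 10.8
eef_pos: [0.5802, -0.3392, 0.3134]
tcp_rot: [0.866, 0.5, -0.0, -0.0]
contact_force: [-3.0, 0.6, 4.8]
opening: 0.152
```

{"name": "apply_moves", "arguments": {
  "steps": [
    {"tx": 0,"ty": 0,"tz": 0.7,"wx": 0,"wy": 0,"wz": 0},
    {"tx": 0,"ty": 0,"tz": 1.2,"wx": 0,"wy": 0,"wz": 0},
    {"tx": 0,"ty": 0,"tz": 1.2,"wx": 0,"wy": 0,"wz": 0}
  ]
}}

```text
time: 11.1
eef_pos: [0.5803, -0.3392, 0.3134]
tcp_rot: [0.866, 0.5, -0.0, 0.0]
contact_force: [-2.7, 1.0, 8.1]
opening: 0.153
```

{"name": "apply_moves", "arguments": {
  "steps": [
    {"tx": 0,"ty": 0,"tz": -1,"wx": 0,"wy": 0,"wz": 0},
    {"tx": 0,"ty": 0,"tz": -1,"wx": 0,"wy": 0,"wz": 0}
  ]
}}

```text
time: 11.3
eef_pos: [0.5802, -0.3392, 0.3134]
tcp_rot: [0.866, 0.5, -0.0, 0.0]
contact_force: [-1.3, 0.7, 7.2]
opening: 0.149
```

{"name": "apply_moves", "arguments": {
  "steps": [
    {"tx": 0,"ty": 0,"tz": 0,"wx": 0,"wy": 0,"wz": 0},
    {"tx": 0,"ty": 0,"tz": 0,"wx": 0,"wy": 0,"wz": 0},
    {"tx": 0,"ty": 0,"tz": 0,"wx": 0,"wy": 0,"wz": 0},
    {"tx": 0,"ty": 0,"tz": 0,"wx": 0,"wy": 0,"wz": 0},
    {"tx": 0,"ty": 0,"tz": 0,"wx": 0,"wy": 0,"wz": 0}
  ],
  "hand": 0.55
}}

```text
time: 11.8
eef_pos: [0.58, -0.339, 0.3115]
tcp_rot: [0.866, 0.5, -0.0, -0.001]
contact_force: [-0.5, -0.0, 0.0]
opening: 0.551
```

{"name": "apply_moves", "arguments": {
  "steps": [
    {"tx": 0,"ty": 0,"tz": -20,"wx": 0,"wy": 0,"wz": 0},
    {"tx": 0,"ty": 0,"tz": -50,"wx": 0,"wy": 0,"wz": 0},
    {"tx": 0,"ty": 0,"tz": -85,"wx": 0,"wy": 0,"wz": 0},
    {"tx": 0,"ty": 0,"tz": -100,"wx": 0,"wy": 0,"wz": 0},
    {"tx": 0,"ty": 0,"tz": -100,"wx": 0,"wy": 0,"wz": 0}
  ]
}}

```text
time: 12.3
eef_pos: [0.5805, -0.3394, 0.4155]
tcp_rot: [0.866, 0.5, 0.001, 0.003]
contact_force: [-0.6, -1.1, -0.4]
opening: 0.55
```

```bash
python3 look.py p8 wrist scene side
python3 - <<'E'
from h import *
for n,(x,y) in {'scene':(160,230),'side':(320,110),'wrist':(240,150)}.items():
    c=pickle.load(open(f'p8_{n}.pkl','rb')); save(f'p8_{n}c',cv2.resize(c['img'][y:y+150,x:x+150],None,fx=4,fy=4,interpolation=cv2.INTER_CUBIC))
E
```

```text
{'time': np.float64(12.45), 'qpos': array([-6.7970e-01,  2.7630e-01,  1.5803e+00, -1.0000e-04,  1.2897e+00,
       -1.7268e+00]), 'eef_pos': array([ 0.5798, -0.3389,  0.4094]), 'tcp_rot': array([ 0.866 ,  0.5   , -0.0009, -0.0022]), 'contact_force': array([-0.6854,  0.0659, -0.8703]), 'opening': np.float64(0.5519)}
```

View pics/p8_scenec.png

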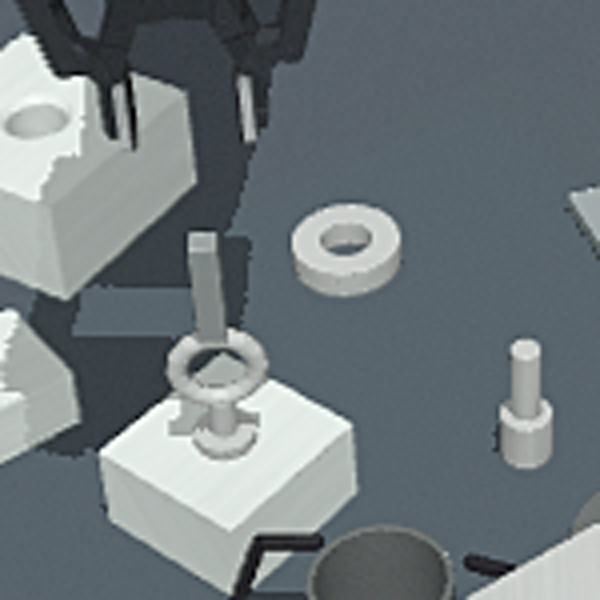

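View pics/p8_sidec.png

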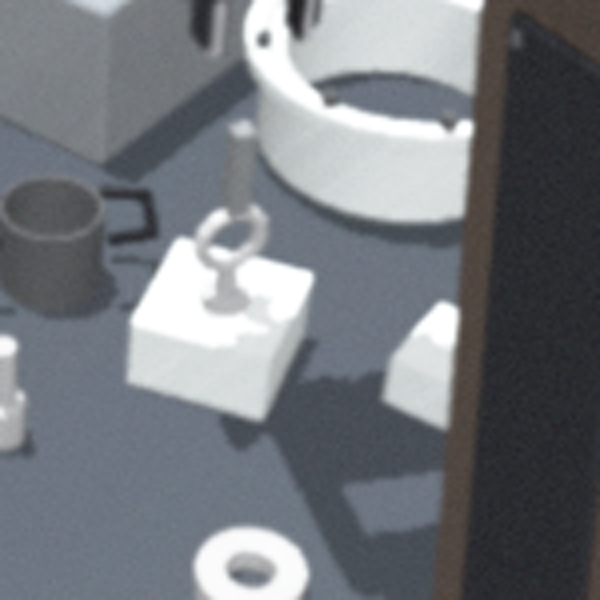

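View pics/p8_wristc.png

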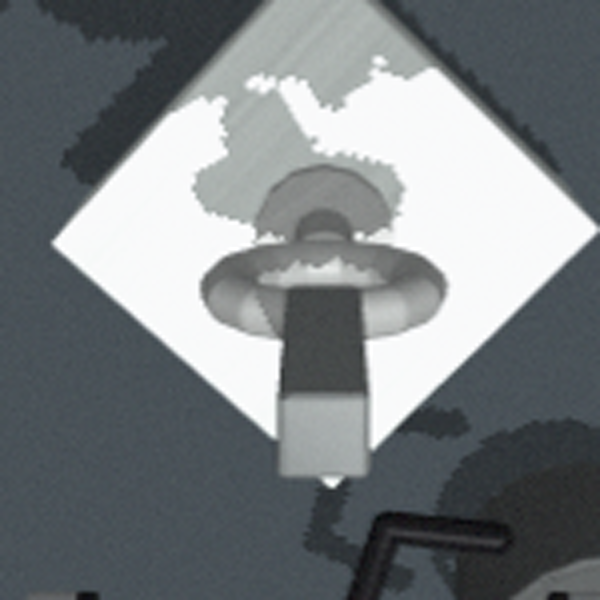

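Run:
```python
from h import *
from plant import readout
st=readout.get_state()
mv(st,np.array([.5806,-.3393,.412]),orient(-30))
```

```text
t [ 0.1  0.9 -2.6] w [-0.0042  0.0031  1.5707] rows>= 10.5
```

{"name": "apply_moves", "arguments": {
  "steps": [
    {"tx": 0,"ty": 1,"tz": -2,"wx": 0,"wy": 0,"wz": 1.571},
    {"tx": 0,"ty": 1,"tz": -2,"wx": 0,"wy": 0,"wz": 1.571},
    {"tx": 0,"ty": 1,"tz": -2,"wx": 0,"wy": 0,"wz": 1.571},
    {"tx": 0,"ty": 1,"tz": -2,"wx": 0,"wy": 0,"wz": 1.571},
    {"tx": 0,"ty": 1,"tz": -2,"wx": 0,"wy": 0,"wz": 1.571},
    {"tx": 0,"ty": 1,"tz": -2,"wx": 0,"wy": 0,"wz": 1.571},
    {"tx": 0,"ty": 1,"tz": -2,"wx": 0,"wy": 0,"wz": 1.571},
    {"tx": 0,"ty": 1,"tz": -2,"wx": 0,"wy": 0,"wz": 1.571},
    {"tx": 0,"ty": 1,"tz": -2,"wx": 0,"wy": 0,"wz": 1.571},
    {"tx": 0,"ty": 1,"tz": -2,"wx": 0,"wy": 0,"wz": 1.571},
    {"tx": 0,"ty": 1,"tz": -2,"wx": 0,"wy": 0,"wz": 1.571},
    {"tx": 0,"ty": 1,"tz": -2,"wx": 0,"wy": 0,"wz": 1.571}
  ]
}}

```text
time: 13.65
eef_pos: [0.5808, -0.3395, 0.4108]
tcp_rot: [0.966, -0.259, -0.003, -0.001]
contact_force: [0.3, -0.1, -0.4]
opening: 0.548
```

{"name": "apply_moves", "arguments": {
  "steps": [
    {"tx": 0,"ty": 0,"tz": 0,"wx": 0,"wy": 0,"wz": 0},
    {"tx": 0,"ty": 0,"tz": 0,"wx": 0,"wy": 0,"wz": 0},
    {"tx": 0,"ty": 0,"tz": 0,"wx": 0,"wy": 0,"wz": 0}
  ]
}}

```text
time: 13.95
eef_pos: [0.581, -0.3396, 0.4135]
tcp_rot: [0.966, -0.259, -0.001, -0.0]
contact_force: [-0.1, 0.4, 0.3]
opening: 0.551
```

```bash
python3 look.py p9 wrist
python3 - <<'E'
from h import *
from plant import readout
c=pickle.load(open('p9_wrist.pkl','rb')); save('p9c',cv2.resize(c['img'][150:360,240:400],None,fx=4,fy=4,interpolation=cv2.INTER_CUBIC))
st=readout.get_state()
for p in [(.5806,-.3393,.18),(.5806,-.3393,.098),(.5806,-.3393,.056)]: print(proj(c,p))
mv(st,np.array([.5806,-.3393,.317]),orient(-30))
E
```

```text
{'time': np.float64(14.0), 'qpos': array([-6.7950e-01,  2.7580e-01,  1.5731e+00, -1.0000e-04,  1.2940e+00,
       -1.5610e-01]), 'eef_pos': array([ 0.581 , -0.3396,  0.4137]), 'tcp_rot': array([ 9.660e-01, -2.587e-01, -6.000e-04, -2.000e-04]), 'contact_force': array([-0.0859, -0.5356,  0.4836]), 'opening': np.float64(0.5474)}
[[320.03982863 262.02673219]]
[[320.2866591  224.13627254]]
[[320.36861961 211.55449892]]
 t [-0.4 -0.1 96.7] w [-0.0001  0.0013  0.0003] rows>= 1.9
```

View pics/p9c.png

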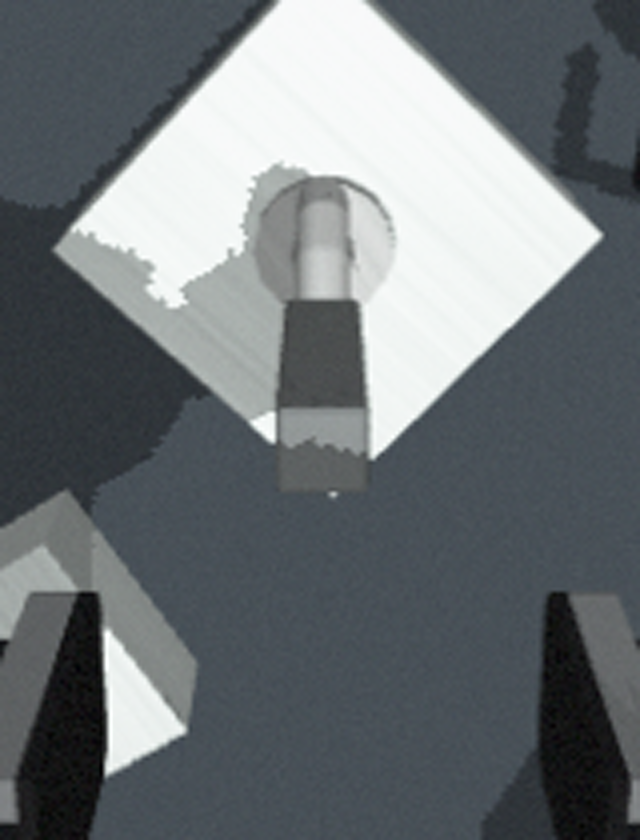

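{"name": "apply_moves", "arguments": {
  "steps": [
    {"tx": -0.3,"ty": 0,"tz": 25,"wx": 0,"wy": 0.001,"wz": 0},
    {"tx": -0.3,"ty": 0,"tz": 55,"wx": 0,"wy": 0.001,"wz": 0},
    {"tx": -0.3,"ty": 0,"tz": 80,"wx": 0,"wy": 0.001,"wz": 0},
    {"tx": -0.3,"ty": 0,"tz": 96.5,"wx": 0,"wy": 0.001,"wz": 0},
    {"tx": -0.3,"ty": 0,"tz": 96.5,"wx": 0,"wy": 0.001,"wz": 0},
    {"tx": -0.3,"ty": 0,"tz": 96.5,"wx": 0,"wy": 0.001,"wz": 0},
    {"tx": -0.3,"ty": 0,"tz": 96.5,"wx": 0,"wy": 0.001,"wz": 0}
  ]
}}

```text
time: 14.7
eef_pos: [0.5812, -0.3398, 0.3197]
tcp_rot: [0.966, -0.259, 0.002, 0.001]
contact_force: [-0.5, 0.2, 0.4]
opening: 0.551
```

{"name": "apply_moves", "arguments": {
  "steps": [
    {"tx": 0,"ty": 0,"tz": 0,"wx": 0,"wy": 0,"wz": 0},
    {"tx": 0,"ty": 0,"tz": 0,"wx": 0,"wy": 0,"wz": 0},
    {"tx": 0,"ty": 0,"tz": 0,"wx": 0,"wy": 0,"wz": 0},
    {"tx": 0,"ty": 0,"tz": 0,"wx": 0,"wy": 0,"wz": 0},
    {"tx": 0,"ty": 0,"tz": 0,"wx": 0,"wy": 0,"wz": 0},
    {"tx": 0,"ty": 0,"tz": 0,"wx": 0,"wy": 0,"wz": 0},
    {"tx": 0,"ty": 0,"tz": 0,"wx": 0,"wy": 0,"wz": 0}
  ],
  "hand": 0,
  "force": 80
}}

```text
time: 15.4
eef_pos: [0.5809, -0.3396, 0.3188]
tcp_rot: [0.966, -0.259, 0.001, 0.0]
contact_force: [-1.4, 0.4, 5.4]
opening: 0.149
```

{"name": "apply_moves", "arguments": {
  "steps": [
    {"tx": 0,"ty": 0,"tz": -5,"wx": 0,"wy": 0,"wz": 0},
    {"tx": 0,"ty": 0,"tz": -20,"wx": 0,"wy": 0,"wz": 0},
    {"tx": 0,"ty": 0,"tz": -45,"wx": 0,"wy": 0,"wz": 0},
    {"tx": 0,"ty": 0,"tz": -75,"wx": 0,"wy": 0,"wz": 0},
    {"tx": 0,"ty": 0,"tz": -110,"wx": 0,"wy": 0,"wz": 0},
    {"tx": 0,"ty": 0,"tz": -140,"wx": 0,"wy": 0,"wz": 0},
    {"tx": 0,"ty": 0,"tz": -150,"wx": 0,"wy": 0,"wz": 0},
    {"tx": 0,"ty": 0,"tz": -150,"wx": 0,"wy": 0,"wz": 0},
    {"tx": 0,"ty": 0,"tz": -150,"wx": 0,"wy": 0,"wz": 0}
  ]
}}

```text
time: 16.3
eef_pos: [0.5804, -0.3393, 0.4654]
tcp_rot: [0.966, -0.259, -0.001, -0.001]
contact_force: [0.1, 0.6, -2.3]
opening: 0.152
```

```bash
python3 look.py p10 wrist;python3 g3.py p10_wrist
```

```text
{'time': np.float64(16.35), 'qpos': array([-6.7960e-01,  2.4420e-01,  1.5192e+00,  1.0000e-04,  1.3830e+00,
       -1.5580e-01]), 'eef_pos': array([ 0.5804, -0.3393,  0.4645]), 'tcp_rot': array([ 0.9659, -0.259 , -0.0022, -0.001 ]), 'contact_force': array([ 0.1287,  0.507 , -2.4139]), 'opening': np.float64(0.1494)}
top [array([320.2, 362. ]), array([320.2, 369.4]), array([320.1, 376.7])]
eye [array([320.2, 268.1]), array([320.2, 273.2]), array([320.2, 278.3])]
collartop [array([320.2, 243.3]), array([320.2, 247.7]), array([320.2, 252. ])]
col [array([320.2, 240.4]), array([320.2, 244.7]), array([320.2, 248.9])]
foot [array([320.3, 224.1]), array([320.3, 227.8]), array([320.3, 231.6])]
[274.5 273.1]
[366.  273.2]
[295.7 247.6] [320.3 224. ]
[344.7 247.7] [320.2 270.3]
```

View pics/p10_wristc.png

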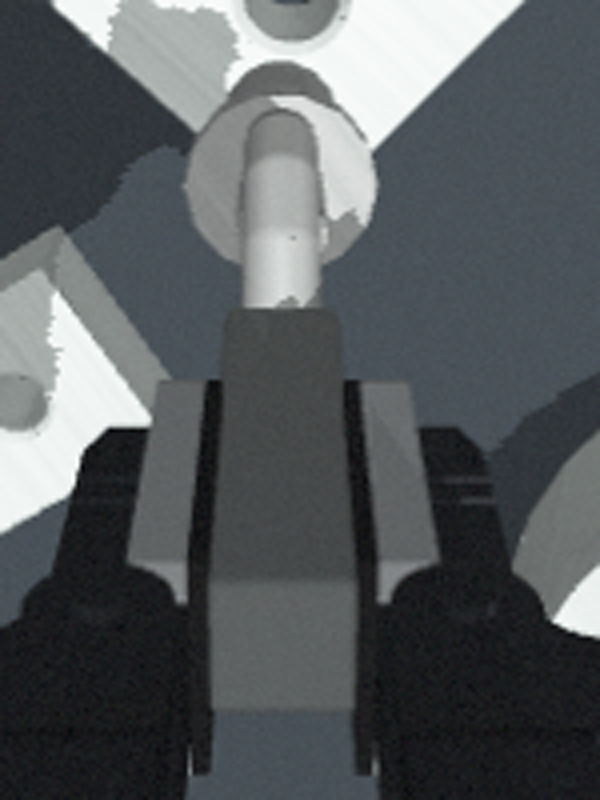

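```bash
cat >> h.py <<'E'
CAB=np.array([.5707,.3185]); CY=34.6
def cab(x,y,z):
    a=np.radians(CY); return np.array([CAB[0]+x*np.cos(a)-y*np.sin(a),CAB[1]+x*np.sin(a)+y*np.cos(a),z])
E
python3 - <<'E'
from h import *
from plant import readout
st=readout.get_state()
print(cab(-.15,0,.49))
mv(st,cab(-.15,0,.49),orient(CY))
E
```

```text
[0.44722954 0.23332344 0.49      ]
 t [-401.9 -429.2  -23.3] w [-0.0034  0.0038 -1.1278] rows>= 11.8
```

{"name": "apply_moves", "arguments": {
  "steps": [
    {"tx": -6,"ty": -6,"tz": -23,"wx": -0.003,"wy": 0.003,"wz": -0.02},
    {"tx": -25,"ty": -27,"tz": -23,"wx": -0.003,"wy": 0.003,"wz": -0.07},
    {"tx": -50,"ty": -54,"tz": -23,"wx": -0.003,"wy": 0.003,"wz": -0.14},
    {"tx": -80,"ty": -86,"tz": -23,"wx": -0.003,"wy": 0.003,"wz": -0.22},
    {"tx": -110,"ty": -118,"tz": -23,"wx": -0.003,"wy": 0.003,"wz": -0.31},
    {"tx": -140,"ty": -150,"tz": -23,"wx": -0.003,"wy": 0.003,"wz": -0.39},
    {"tx": -170,"ty": -182,"tz": -23,"wx": -0.003,"wy": 0.003,"wz": -0.48},
    {"tx": -200,"ty": -214,"tz": -23,"wx": -0.003,"wy": 0.003,"wz": -0.56},
    {"tx": -230,"ty": -246,"tz": -23,"wx": -0.003,"wy": 0.003,"wz": -0.65},
    {"tx": -260,"ty": -278,"tz": -23,"wx": -0.003,"wy": 0.003,"wz": -0.73},
    {"tx": -280,"ty": -299,"tz": -23,"wx": -0.003,"wy": 0.003,"wz": -0.79},
    {"tx": -290,"ty": -310,"tz": -23,"wx": -0.003,"wy": 0.003,"wz": -0.82}
  ]
}}

```text
time: 17.55
eef_pos: [0.4837, 0.0761, 0.4883]
tcp_rot: [0.989, 0.15, -0.001, 0.001]
contact_force: [-0.6, -0.7, -1.1]
opening: 0.151
```

Run:
```python
from h import *
from plant import readout
st=readout.get_state(); print(st['contact_force'],st['opening'],st['qpos'])
mv(st,cab(-.15,0,.49),orient(CY))
```

```text
[-0.64320566 -0.6677179  -1.12682214] 0.15124352076112685 [-0.05113034 -0.18773585  1.91812988 -0.00273048  1.41228662 -0.3509122 ]
 t [  11.7 -161.    -2.1] w [ 0.0018  0.0023 -0.3037] rows>= 3.2
```

{"name": "apply_moves", "arguments": {
  "steps": [
    {"tx": 1,"ty": -20,"tz": -2,"wx": 0.002,"wy": 0.002,"wz": -0.04},
    {"tx": 4,"ty": -50,"tz": -2,"wx": 0.002,"wy": 0.002,"wz": -0.1},
    {"tx": 6,"ty": -85,"tz": -2,"wx": 0.002,"wy": 0.002,"wz": -0.16},
    {"tx": 8,"ty": -115,"tz": -2,"wx": 0.002,"wy": 0.002,"wz": -0.22},
    {"tx": 10,"ty": -140,"tz": -2,"wx": 0.002,"wy": 0.002,"wz": -0.27},
    {"tx": 12,"ty": -161,"tz": -2,"wx": 0.002,"wy": 0.002,"wz": -0.304},
    {"tx": 12,"ty": -161,"tz": -2,"wx": 0.002,"wy": 0.002,"wz": -0.304},
    {"tx": 12,"ty": -161,"tz": -2,"wx": 0.002,"wy": 0.002,"wz": -0.304},
    {"tx": 12,"ty": -161,"tz": -2,"wx": 0.002,"wy": 0.002,"wz": -0.304}
  ]
}}

```text
time: 18.45
eef_pos: [0.4496, 0.2307, 0.4911]
tcp_rot: [0.956, 0.295, 0.001, 0.001]
contact_force: [0.0, 0.3, -1.1]
opening: 0.149
```

```bash
python3 look.py p11 wrist side
python3 - <<'E'
from h import *
c=pickle.load(open('p11_wrist.pkl','rb')); s=pickle.load(open('p11_side.pkl','rb'))
for n,p in dict(tip=(-.026,0,.182),bar0=(0,0,.174),rear=(.074,0,.174),fl=(-.08,.038,.235),fr=(-.08,-.038,.235)).items(): print(n,proj(c,cab(*p)).round(1),proj(s,cab(*p)).round(1))
E
```

```text
{'time': np.float64(18.55), 'qpos': array([ 2.7340e-01, -1.5230e-01,  1.8816e+00, -1.8000e-03,  1.4096e+00,
       -3.2470e-01]), 'eef_pos': array([0.4495, 0.2307, 0.4916]), 'tcp_rot': array([9.556e-01, 2.947e-01, 1.300e-03, 9.000e-04]), 'contact_force': array([-0.0791, -0.152 , -1.4305]), 'opening': np.float64(0.149)}
tip [[476.8 221. ]] [[170.7 329.5]]
bar0 [[503.8 218.4]] [[156.4 330.9]]
rear [[588.2 218.5]] [[113.6 327.1]]
fl [[433.  184.5]] [[191.4 334.2]]
fr [[422.8 295.9]] [[203.2 293.5]]
```

View pics/p11_wrist.png

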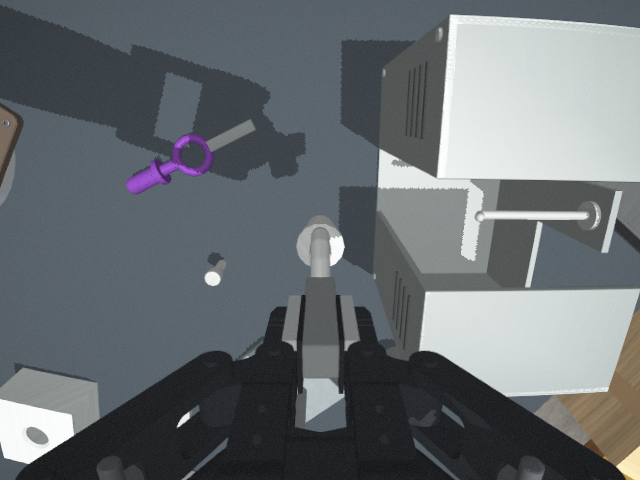

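View pics/p11_side.png

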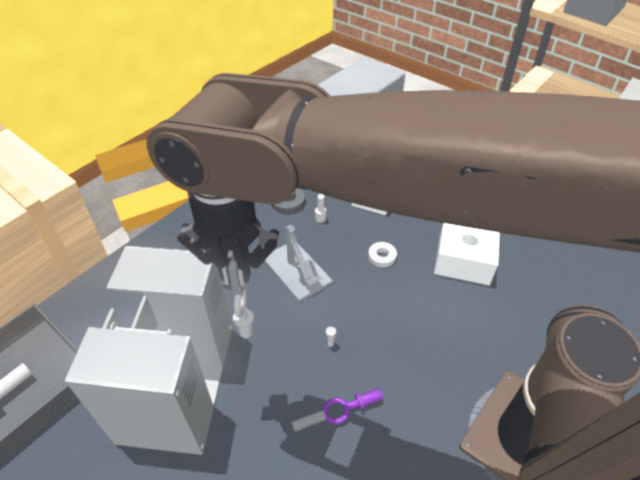

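Run:
```python
from h import *
c=pickle.load(open('p11_wrist.pkl','rb')); s=pickle.load(open('p11_side.pkl','rb'))
save('p11a',cv2.resize(c['img'][160:310,400:640],None,fx=3.3333,fy=3.3333,interpolation=cv2.INTER_CUBIC))
save('p11b',cv2.resize(c['img'][0:150,400:640],None,fx=3.3333,fy=3.3333,interpolation=cv2.INTER_CUBIC))
save('p11d',cv2.resize(c['img'][260:410,400:640],None,fx=3.3333,fy=3.3333,interpolation=cv2.INTER_CUBIC))
save('p11s',cv2.resize(s['img'][230:460,60:270],None,fx=2.6,fy=2.6,interpolation=cv2.INTER_CUBIC))
```

```text
(no output)
```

View pics/p11a.png

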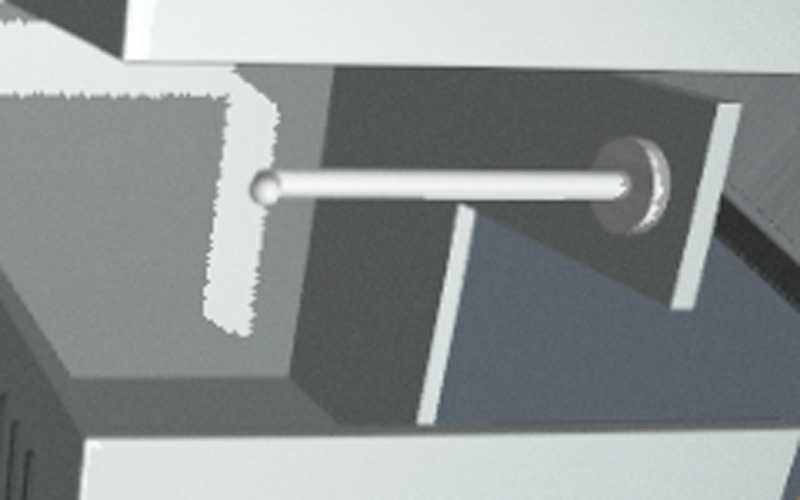

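View pics/p11b.png

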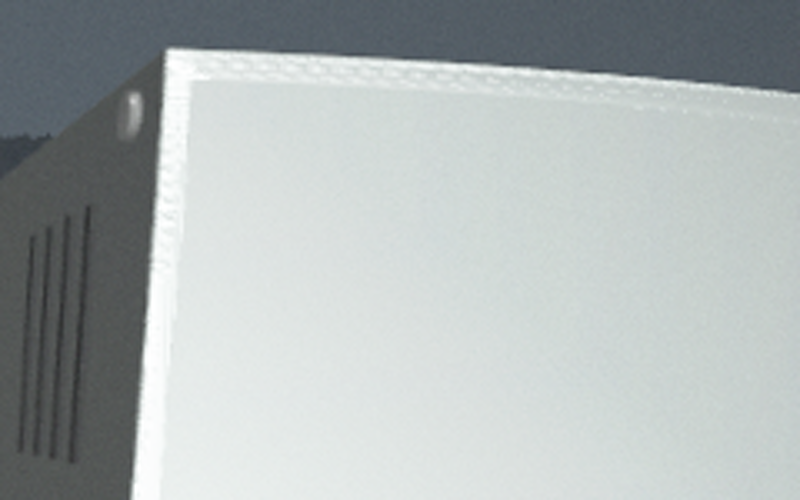

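View pics/p11d.png

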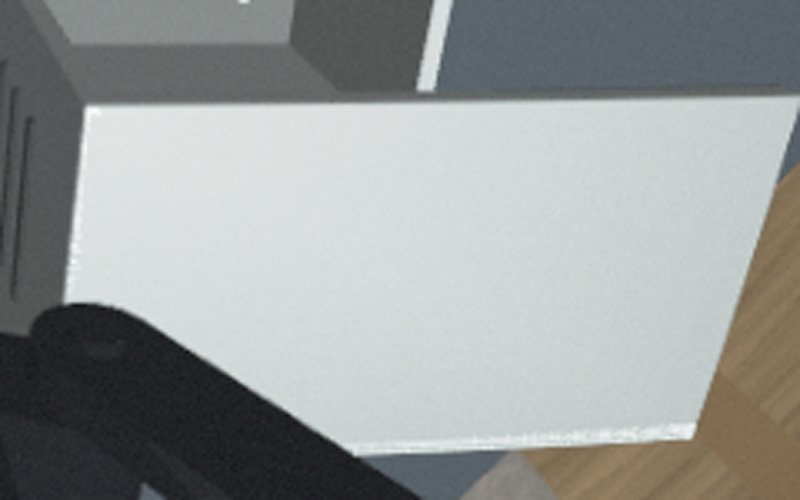

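```bash
cat > fit.py <<'E'
from h import *
from scipy.optimize import least_squares
c=pickle.load(open('p11_wrist.pkl','rb')); d=pickle.load(open('d0.pkl','rb'))
U=lambda x0,y0,p,k=3.33333:[(p[0]+.5)/k-.5+x0,(p[1]+.5)/k-.5+y0]
obs=[((-.08,.038,.235),U(400,160,(124,61))),((-.08,-.038,.235),U(400,160,(85,437))),((-.026,0,.182),U(400,160,(266,189))),((-.08,.13,.235),U(400,0,(167,49))),((.08,-.13,.235),U(400,260,(694,437)))]
S=lambda p:U(370,110,p,4); V=lambda p:U(60,220,p,3)
R=[(-.08,-.038),(-.08,-.13),(.08,-.13),(.08,-.038),(-.08,.038),(.08,.038),(.08,.13),(-.08,.13)]
so=[((*r,.235),S(p)) for r,p in zip(R,[(153,232),(125,310),(408,345),(418,272),(175,180),(423,213),(437,153),(196,125)])]
R2=[(.08,-.13),(.08,-.038),(-.08,-.038),(-.08,-.13),(.08,.038),(.08,.13),(-.08,.13),(-.08,.038)]
vo=[((*r,.235),V(p)) for r,p in zip(R2,[(195,82),(142,203),(428,225),(465,100),(85,322),(18,484),(340,518),(388,350)])]+[((-.026,0,.182),V((328,333)))]
def P(x,p): a=x[2]; return np.array([x[0]+p[0]*np.cos(a)-p[1]*np.sin(a),x[1]+p[0]*np.sin(a)+p[1]*np.cos(a),p[2]])
for n,L in dict(wrist=[(c,obs)],scene=[(d['scene'],so)],side=[(d['side'],vo)]).items():
    f=lambda x:np.concatenate([proj(cc,P(x,p))[0]-uv for cc,o in L for p,uv in o])
    r=least_squares(f,[.57,.318,.6],x_scale=[.01,.01,.1]); print(n,r.x[:2].round(4),np.degrees(r.x[2]).round(2)); print(r.fun.reshape(-1,2).round(1).tolist())
E
python3 fit.py
```

```text
wrist [0.5702 0.3222] 34.36
[[-0.3, 0.6], [0.4, 0.3], [-0.0, 0.4], [-0.2, -1.4], [0.4, 0.9]]
scene [0.5708 0.3157] 34.57
[[-0.4, 0.0], [0.1, -1.8], [0.3, 0.8], [0.6, 0.2], [-1.1, -0.2], [1.3, 0.9], [0.0, 0.5], [-1.0, -1.0]]
side [0.5698 0.3218] 34.51
[[0.2, -1.4], [-1.2, 0.1], [-0.3, 0.5], [0.3, -1.1], [0.1, -0.2], [-1.3, 0.2], [0.6, 0.7], [1.0, -0.3], [0.5, 0.5]]
```

```bash
sed -i 's/^CAB=.*/CAB=np.array([.5703,.3215]); CY=34.45/' h.py
python3 - <<'E'
from h import *
from plant import readout
st=readout.get_state()
mv(st,cab(-.15,0.0005,.399),orient(CY))
E
```

```text
t [ 0.8 -7.3 92.5] w [ 0.0025 -0.002  -0.0029] rows>= 1.9
```

{"name": "apply_moves", "arguments": {
  "steps": [
    {"tx": 1,"ty": -3,"tz": 10,"wx": 0.001,"wy": -0.001,"wz": -0.001},
    {"tx": 1,"ty": -7.3,"tz": 35,"wx": 0.0025,"wy": -0.002,"wz": -0.003},
    {"tx": 1,"ty": -7.3,"tz": 60,"wx": 0.0025,"wy": -0.002,"wz": -0.003},
    {"tx": 1,"ty": -7.3,"tz": 80,"wx": 0.0025,"wy": -0.002,"wz": -0.003},
    {"tx": 1,"ty": -7.3,"tz": 92.5,"wx": 0.0025,"wy": -0.002,"wz": -0.003},
    {"tx": 1,"ty": -7.3,"tz": 92.5,"wx": 0.0025,"wy": -0.002,"wz": -0.003},
    {"tx": 1,"ty": -7.3,"tz": 92.5,"wx": 0.0025,"wy": -0.002,"wz": -0.003}
  ]
}}

```text
time: 19.25
eef_pos: [0.4464, 0.2381, 0.3998]
tcp_rot: [0.955, 0.297, 0.001, -0.0]
contact_force: [-0.0, -0.6, -0.4]
opening: 0.149
```

```bash
python3 look.py p12 wrist side
python3 - <<'E'
from h import *
from plant import readout
st=readout.get_state()
mv(st,cab(-.06,0.0005,.399),orient(CY),'x-60')
c=pickle.load(open('p12_wrist.pkl','rb'))
for n,p in dict(tip=(-.026,0,.182),bar0=(0,0,.174),fl=(-.08,.038,.235),fr=(-.08,-.038,.235)).items(): print(n,proj(c,cab(*p)).round(1))
E
```

```text
{'time': np.float64(19.35), 'qpos': array([ 2.8920e-01, -8.9000e-02,  1.9893e+00,  3.0000e-04,  1.2380e+00,
       -3.1390e-01]), 'eef_pos': array([0.4465, 0.2382, 0.4009]), 'tcp_rot': array([ 9.549e-01,  2.970e-01,  1.700e-03, -1.000e-04]), 'contact_force': array([-0.3649,  0.0071, -1.7606]), 'opening': np.float64(0.1506)}
x-60 t [89.2  1.   2.2] w [ 0.0008 -0.0033  0.0018] rows>= 1.8
tip [[538.7 274.7]]
bar0 [[572.5 269. ]]
fl [[499.6 239.9]]
fr [[471.8 397.7]]
```

View pics/p12_wrist.png

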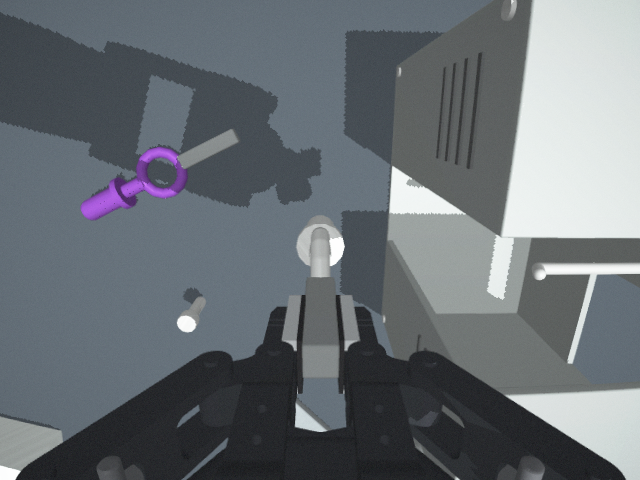

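View pics/p12_side.png

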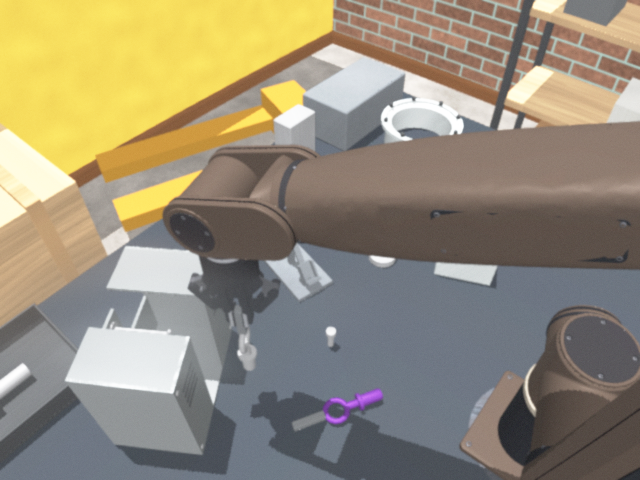

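{"name": "apply_moves", "arguments": {
  "steps": [
    {"tx": 10,"ty": -1,"tz": 2,"wx": 0.001,"wy": -0.003,"wz": 0.002},
    {"tx": 30,"ty": -1,"tz": 2,"wx": 0.001,"wy": -0.003,"wz": 0.002},
    {"tx": 55,"ty": -1,"tz": 2,"wx": 0.001,"wy": -0.003,"wz": 0.002},
    {"tx": 78,"ty": -1,"tz": 2,"wx": 0.001,"wy": -0.003,"wz": 0.002},
    {"tx": 90,"ty": -1,"tz": 2,"wx": 0.001,"wy": -0.003,"wz": 0.002},
    {"tx": 90,"ty": -1,"tz": 2,"wx": 0.001,"wy": -0.003,"wz": 0.002},
    {"tx": 90,"ty": -1,"tz": 2,"wx": 0.001,"wy": -0.003,"wz": 0.002},
    {"tx": 90,"ty": -1,"tz": 2,"wx": 0.001,"wy": -0.003,"wz": 0.002}
  ]
}}

```text
time: 20.15
eef_pos: [0.5191, 0.2897, 0.3973]
tcp_rot: [0.955, 0.296, -0.002, -0.0]
contact_force: [-1.2, 0.2, -1.6]
opening: 0.152
```

```bash
python3 look.py p13 wrist side
python3 - <<'E'
from h import *
from plant import readout
st=readout.get_state()
mv(st,cab(0,0.002,.399),orient(CY),'x0')
c=pickle.load(open('p13_wrist.pkl','rb'))
for n,p in dict(tip=(-.026,0,.182),bar0=(0,0,.174),fl=(-.08,.038,.235),fr=(-.08,-.038,.235)).items(): print(n,proj(c,cab(*p)).round(1))
s=pickle.load(open('p13_side.pkl','rb'))
save('p13s',cv2.resize(s['img'][200:460,60:290],None,fx=2.3,fy=2.3,interpolation=cv2.INTER_CUBIC))
E
```

```text
{'time': np.float64(20.25), 'qpos': array([ 3.3830e-01,  1.1720e-01,  1.7870e+00,  4.0000e-04,  1.2401e+00,
       -2.6280e-01]), 'eef_pos': array([0.5191, 0.2897, 0.3975]), 'tcp_rot': array([ 9.552e-01,  2.960e-01, -1.400e-03, -2.000e-04]), 'contact_force': array([ 0.2673, -0.5047, -2.1058]), 'opening': np.float64(0.1506)}
x0 t [60.2  0.7 -1.6] w [-0.0011  0.0026 -0.0003] rows>= 1.2
tip [[384.7 280. ]]
bar0 [[427.9 274.1]]
fl [[269.7 245.5]]
fr [[277.6 406.2]]
```

View pics/p13_wrist.png

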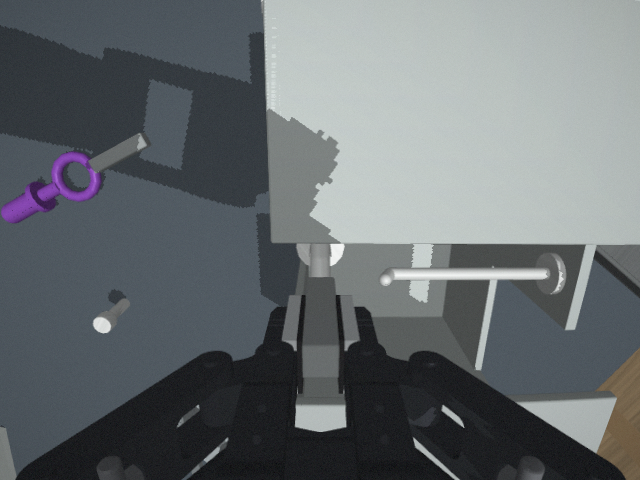

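View pics/p13s.png

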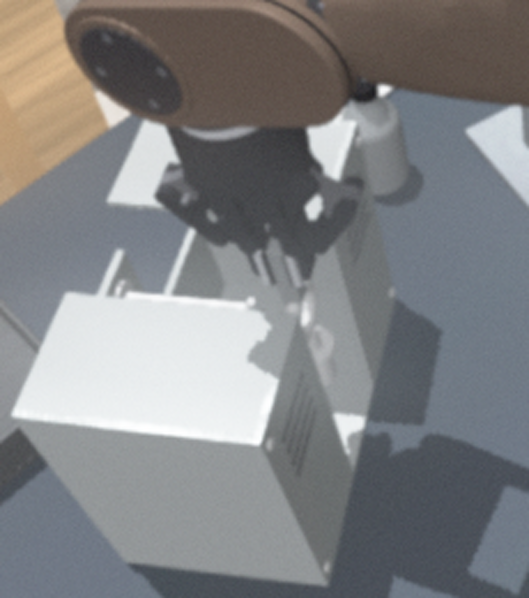

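{"name": "apply_moves", "arguments": {
  "steps": [
    {"tx": 5,"ty": 2,"tz": -1,"wx": -0.001,"wy": 0.002,"wz": 0},
    {"tx": 15,"ty": 2,"tz": -1,"wx": -0.001,"wy": 0.002,"wz": 0},
    {"tx": 25,"ty": 2,"tz": -1,"wx": -0.001,"wy": 0.002,"wz": 0},
    {"tx": 35,"ty": 2,"tz": -1,"wx": -0.001,"wy": 0.002,"wz": 0},
    {"tx": 45,"ty": 2,"tz": -1,"wx": -0.001,"wy": 0.002,"wz": 0},
    {"tx": 55,"ty": 2,"tz": -1,"wx": -0.001,"wy": 0.002,"wz": 0},
    {"tx": 60,"ty": 2,"tz": -1,"wx": -0.001,"wy": 0.002,"wz": 0},
    {"tx": 60,"ty": 2,"tz": -1,"wx": -0.001,"wy": 0.002,"wz": 0},
    {"tx": 60,"ty": 2,"tz": -1,"wx": -0.001,"wy": 0.002,"wz": 0}
  ]
}}

```text
time: 21.15
eef_pos: [0.5703, 0.3223, 0.3981]
tcp_rot: [0.955, 0.296, -0.001, 0.0]
contact_force: [0.1, 0.2, -2.0]
opening: 0.151
```

```bash
python3 look.py p14 wrist side
python3 - <<'E'
from h import *
from plant import readout
st=readout.get_state()
mv(st,cab(0,0.0005,.3833),orient(CY),'hung')
c=pickle.load(open('p14_wrist.pkl','rb'))
for n,p in dict(tip=(-.026,0,.182),bar0=(0,0,.174),rear=(.074,0,.174)).items(): print(n,proj(c,cab(*p)).round(1))
s=pickle.load(open('p14_side.pkl','rb'))
save('p14s',cv2.resize(s['img'][250:400,80:230],None,fx=4,fy=4,interpolation=cv2.INTER_CUBIC))
save('p14w',cv2.resize(c['img'][200:400,230:430],None,fx=3,fy=3,interpolation=cv2.INTER_CUBIC))
E
```

```text
{'time': np.float64(21.25), 'qpos': array([ 0.3597,  0.2477,  1.6357, -0.    ,  1.259 , -0.2415]), 'eef_pos': array([0.5701, 0.3222, 0.3982]), 'tcp_rot': array([ 9.552e-01,  2.961e-01, -4.000e-04,  0.000e+00]), 'contact_force': array([-0.4164, -0.2814, -2.3276]), 'opening': np.float64(0.1467)}
hung t [-0.2  0.2 14.9] w [-0.0002  0.0007 -0.0001] rows>= 0.3
tip [[272.6 275.5]]
bar0 [[320.4 269.9]]
rear [[450.3 269.8]]
```

View pics/p14w.png

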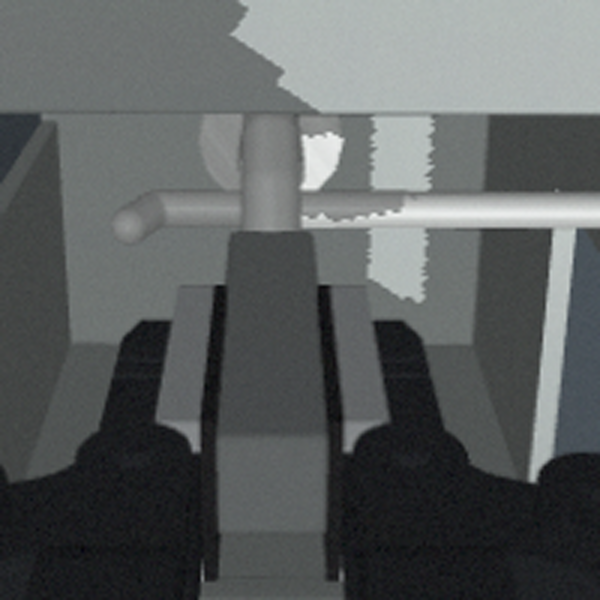

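View pics/p14s.png

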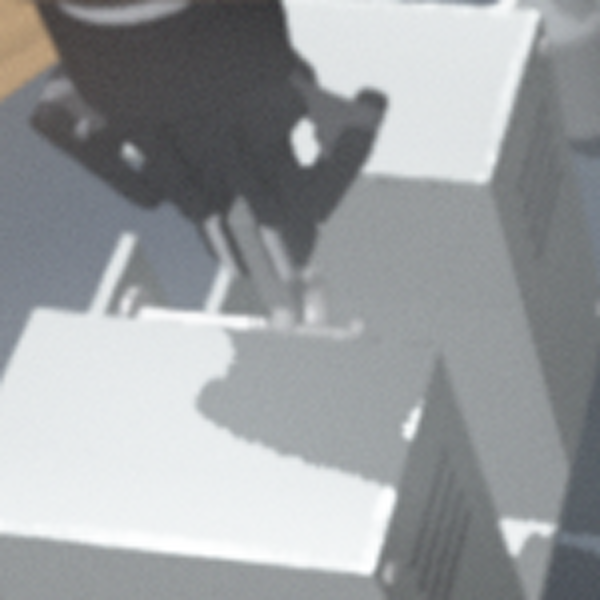

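{"name": "apply_moves", "arguments": {
  "steps": [
    {"tx": 0,"ty": 0,"tz": 3,"wx": 0,"wy": 0,"wz": 0},
    {"tx": 0,"ty": 0,"tz": 7,"wx": 0,"wy": 0,"wz": 0},
    {"tx": 0,"ty": 0,"tz": 10,"wx": 0,"wy": 0,"wz": 0},
    {"tx": 0,"ty": 0,"tz": 12,"wx": 0,"wy": 0,"wz": 0},
    {"tx": 0,"ty": 0,"tz": 12,"wx": 0,"wy": 0,"wz": 0},
    {"tx": 0,"ty": 0,"tz": 12,"wx": 0,"wy": 0,"wz": 0}
  ]
}}

```text
time: 21.85
eef_pos: [0.5703, 0.3223, 0.3862]
tcp_rot: [0.955, 0.296, -0.0, 0.0]
contact_force: [-0.1, -0.6, -1.4]
opening: 0.153
```

{"name": "apply_moves", "arguments": {
  "steps": [
    {"tx": 0,"ty": 0,"tz": 0.7,"wx": 0,"wy": 0,"wz": 0},
    {"tx": 0,"ty": 0,"tz": 1.4,"wx": 0,"wy": 0,"wz": 0},
    {"tx": 0,"ty": 0,"tz": 1.4,"wx": 0,"wy": 0,"wz": 0}
  ]
}}

```text
time: 22.15
eef_pos: [0.5703, 0.3223, 0.3848]
tcp_rot: [0.955, 0.296, -0.0, -0.0]
contact_force: [-1.0, -0.2, -1.8]
opening: 0.15
```

{"name": "apply_moves", "arguments": {
  "steps": [
    {"tx": 0,"ty": 0,"tz": 0.7,"wx": 0,"wy": 0,"wz": 0},
    {"tx": 0,"ty": 0,"tz": 1.2,"wx": 0,"wy": 0,"wz": 0},
    {"tx": 0,"ty": 0,"tz": 1.2,"wx": 0,"wy": 0,"wz": 0}
  ]
}}

```text
time: 22.45
eef_pos: [0.5703, 0.3223, 0.3837]
tcp_rot: [0.955, 0.296, -0.0, -0.0]
contact_force: [-0.0, -0.6, -1.7]
opening: 0.151
```

{"name": "apply_moves", "arguments": {
  "steps": [
    {"tx": 0,"ty": 0,"tz": 0.6,"wx": 0,"wy": 0,"wz": 0},
    {"tx": 0,"ty": 0,"tz": 1.1,"wx": 0,"wy": 0,"wz": 0},
    {"tx": 0,"ty": 0,"tz": 1.1,"wx": 0,"wy": 0,"wz": 0}
  ]
}}

```text
time: 22.75
eef_pos: [0.5703, 0.3223, 0.3834]
tcp_rot: [0.955, 0.296, 0.0, 0.0]
contact_force: [-1.0, -0.3, 2.5]
opening: 0.155
```

{"name": "apply_moves", "arguments": {
  "steps": [
    {"tx": 0,"ty": 0,"tz": 0.6,"wx": 0,"wy": 0,"wz": 0},
    {"tx": 0,"ty": 0,"tz": 1.1,"wx": 0,"wy": 0,"wz": 0},
    {"tx": 0,"ty": 0,"tz": 1.1,"wx": 0,"wy": 0,"wz": 0}
  ]
}}

```text
time: 23.05
eef_pos: [0.5703, 0.3223, 0.3832]
tcp_rot: [0.955, 0.296, 0.0, 0.0]
contact_force: [-2.7, -0.9, 5.7]
opening: 0.15
```

```bash
python3 look.py p15 wrist
python3 - <<'E'
from h import *
c=pickle.load(open('p15_wrist.pkl','rb'))
save('p15w',cv2.resize(c['img'][200:400,230:430],None,fx=3,fy=3,interpolation=cv2.INTER_CUBIC))
E
```

```text
{'time': np.float64(23.1), 'qpos': array([ 3.5980e-01,  2.6020e-01,  1.6486e+00, -1.0000e-04,  1.2322e+00,
       -2.4150e-01]), 'eef_pos': array([0.5703, 0.3223, 0.3832]), 'tcp_rot': array([9.551e-01, 2.961e-01, 3.000e-04, 0.000e+00]), 'contact_force': array([-1.9529, -0.9439,  5.6399]), 'opening': np.float64(0.1536)}
```

View pics/p15w.png

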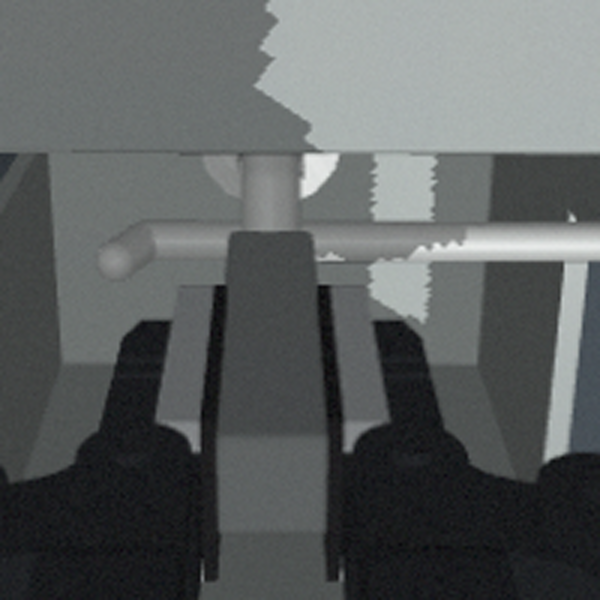

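{"name": "apply_moves", "arguments": {
  "steps": [
    {"tx": 0,"ty": 0,"tz": -1,"wx": 0,"wy": 0,"wz": 0},
    {"tx": 0,"ty": 0,"tz": -1,"wx": 0,"wy": 0,"wz": 0}
  ]
}}

```text
time: 23.3
eef_pos: [0.5703, 0.3223, 0.3833]
tcp_rot: [0.955, 0.296, 0.0, -0.0]
contact_force: [-2.4, -1.3, 4.6]
opening: 0.148
```

{"name": "apply_moves", "arguments": {
  "steps": [
    {"tx": 0,"ty": 0,"tz": 0,"wx": 0,"wy": 0,"wz": 0},
    {"tx": 0,"ty": 0,"tz": 0,"wx": 0,"wy": 0,"wz": 0},
    {"tx": 0,"ty": 0,"tz": 0,"wx": 0,"wy": 0,"wz": 0},
    {"tx": 0,"ty": 0,"tz": 0,"wx": 0,"wy": 0,"wz": 0},
    {"tx": 0,"ty": 0,"tz": 0,"wx": 0,"wy": 0,"wz": 0}
  ],
  "hand": 0.4,
  "force": 20
}}

```text
time: 23.8
eef_pos: [0.5703, 0.3223, 0.3821]
tcp_rot: [0.955, 0.296, -0.0, 0.0]
contact_force: [-0.5, -0.0, 0.4]
opening: 0.393
```

```bash
python3 look.py p16 wrist
python3 - <<'E'
from h import *
c=pickle.load(open('p16_wrist.pkl','rb'))
save('p16w',cv2.resize(c['img'][200:400,230:430],None,fx=3,fy=3,interpolation=cv2.INTER_CUBIC))
E
```

```text
{'time': np.float64(23.85), 'qpos': array([ 0.3597,  0.261 ,  1.6494,  0.    ,  1.2317, -0.2415]), 'eef_pos': array([0.5703, 0.3222, 0.3823]), 'tcp_rot': array([ 9.552e-01,  2.961e-01, -3.000e-04,  0.000e+00]), 'contact_force': array([ 0.0456, -0.2042, -0.1613]), 'opening': np.float64(0.3987)}
```

View pics/p16w.png

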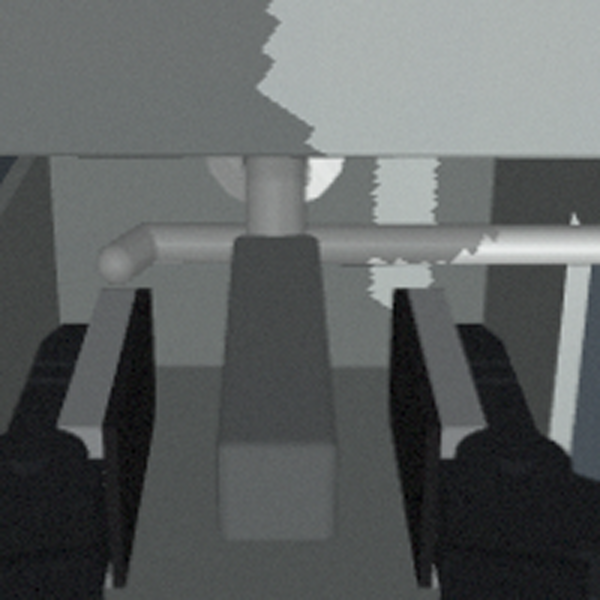

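{"name": "apply_moves", "arguments": {
  "steps": [
    {"tx": 0,"ty": 0,"tz": -8,"wx": 0,"wy": 0,"wz": 0},
    {"tx": 0,"ty": 0,"tz": -25,"wx": 0,"wy": 0,"wz": 0},
    {"tx": 0,"ty": 0,"tz": -45,"wx": 0,"wy": 0,"wz": 0},
    {"tx": 0,"ty": 0,"tz": -75,"wx": 0,"wy": 0,"wz": 0},
    {"tx": 0,"ty": 0,"tz": -110,"wx": 0,"wy": 0,"wz": 0},
    {"tx": 0,"ty": 0,"tz": -140,"wx": 0,"wy": 0,"wz": 0},
    {"tx": 0,"ty": 0,"tz": -155,"wx": 0,"wy": 0,"wz": 0},
    {"tx": 0,"ty": 0,"tz": -155,"wx": 0,"wy": 0,"wz": 0}
  ]
}}

```text
time: 24.65
eef_pos: [0.57, 0.3222, 0.5423]
tcp_rot: [0.955, 0.296, 0.004, -0.0]
contact_force: [0.6, -0.9, 0.7]
opening: 0.398
```

```bash
python3 look.py p17 wrist side scene
python3 - <<'E'
from h import *
c=pickle.load(open('p17_wrist.pkl','rb'));s=pickle.load(open('p17_side.pkl','rb'))
save('p17w',cv2.resize(c['img'][150:400,200:450],None,fx=2.4,fy=2.4,interpolation=cv2.INTER_CUBIC))
save('p17s',cv2.resize(s['img'][200:450,60:290],None,fx=2.4,fy=2.4,interpolation=cv2.INTER_CUBIC))
print(proj(c,cab(0,0,.2445)),proj(s,cab(0,0,.2445)))
E
```

```text
{'time': np.float64(24.8), 'qpos': array([ 3.5970e-01,  1.7770e-01,  1.4709e+00,  1.0000e-04,  1.4966e+00,
       -2.4150e-01]), 'eef_pos': array([0.5703, 0.3223, 0.5354]), 'tcp_rot': array([ 9.552e-01,  2.961e-01, -1.800e-03,  1.000e-04]), 'contact_force': array([ 0.5023,  0.1385, -0.9134]), 'opening': np.float64(0.398)}
[[317.58336988 231.22479227]] [[144.30774542 306.84811706]]
```

View pics/p17w.png

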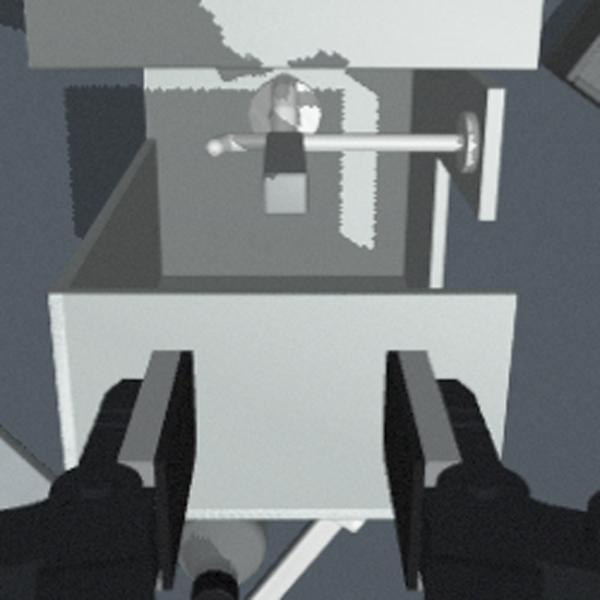

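View pics/p17s.png

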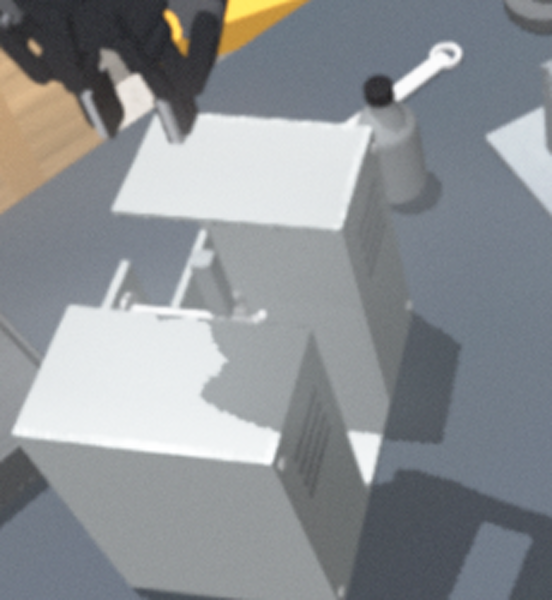

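View pics/p17_scene.png

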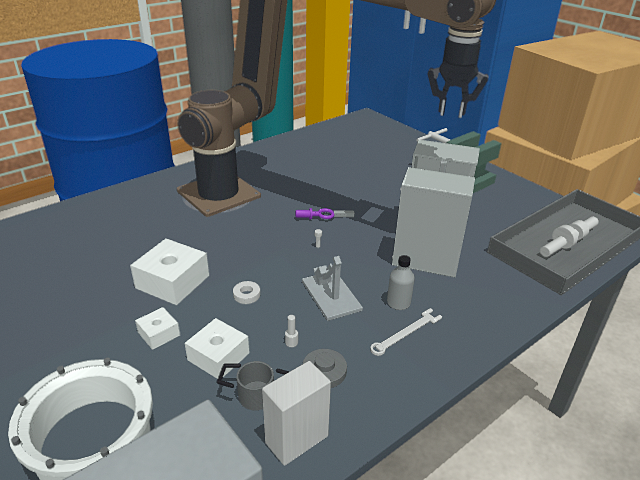

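{"name": "apply_moves", "arguments": {
  "steps": [
    {"tx": 0,"ty": 0,"tz": 0,"wx": 0,"wy": 0,"wz": 0},
    {"tx": 0,"ty": 0,"tz": 0,"wx": 0,"wy": 0,"wz": 0},
    {"tx": 0,"ty": 0,"tz": 0,"wx": 0,"wy": 0,"wz": 0},
    {"tx": 0,"ty": 0,"tz": 0,"wx": 0,"wy": 0,"wz": 0},
    {"tx": 0,"ty": 0,"tz": 0,"wx": 0,"wy": 0,"wz": 0},
    {"tx": 0,"ty": 0,"tz": 0,"wx": 0,"wy": 0,"wz": 0},
    {"tx": 0,"ty": 0,"tz": 0,"wx": 0,"wy": 0,"wz": 0},
    {"tx": 0,"ty": 0,"tz": 0,"wx": 0,"wy": 0,"wz": 0},
    {"tx": 0,"ty": 0,"tz": 0,"wx": 0,"wy": 0,"wz": 0},
    {"tx": 0,"ty": 0,"tz": 0,"wx": 0,"wy": 0,"wz": 0},
    {"tx": 0,"ty": 0,"tz": 0,"wx": 0,"wy": 0,"wz": 0},
    {"tx": 0,"ty": 0,"tz": 0,"wx": 0,"wy": 0,"wz": 0}
  ]
}}

```text
time: 26.0
eef_pos: [0.5703, 0.3223, 0.5374]
tcp_rot: [0.955, 0.296, -0.0, 0.0]
contact_force: [0.7, -0.1, -0.3]
opening: 0.397
```

```bash
cat > st.py <<'E'
from look import *
a=look('q1','side');
for i in range(6): b=look('q2','side'); x=np.abs(a['img'][280:345,110:190].astype(int)-b['img'][280:345,110:190]); print(x.max(),x.mean())
w=look('q3','wrist'); s=look('q4','scene'); d=pickle.load(open('d0.pkl','rb'))
df=np.abs(s['img'].astype(int)-d['scene']['img']).max(2)
for n,(x,y,r) in dict(bearing=(246,291,14),plug=(291,331,14),wrench=(405,333,30),gear=(326,366,22),oil=(400,283,20),bolt=(318,238,8),cup=(254,384,22),purple=(310,214,14)).items(): print(n,(df[y-r:y+r,x-r:x+r]>40).mean().round(3))
save('p18w',cv2.resize(w['img'][150:300,230:420],None,fx=3.5,fy=3.5,interpolation=cv2.INTER_CUBIC))
E
python3 st.py
```

```text
8 1.4067948717948717
34 1.4246794871794872
35 1.4571153846153846
38 1.4250641025641027
35 1.4191666666666667
37 1.4184615384615384
bearing 0.0
plug 0.0
wrench 0.0
gear 0.0
oil 0.0
bolt 0.0
cup 0.0
purple 0.034
```

View pics/p18w.png

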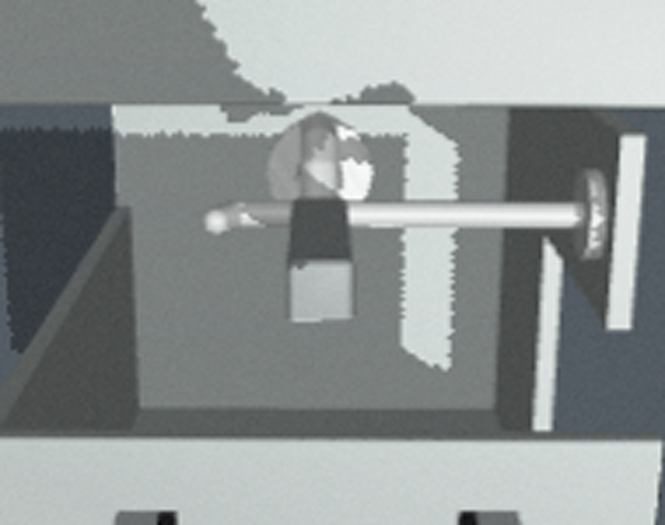

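{"name": "apply_moves", "arguments": {
  "steps": [
    {"tx": 0,"ty": 0,"tz": 0,"wx": 0,"wy": 0,"wz": 0},
    {"tx": 0,"ty": 0,"tz": 0,"wx": 0,"wy": 0,"wz": 0},
    {"tx": 0,"ty": 0,"tz": 0,"wx": 0,"wy": 0,"wz": 0},
    {"tx": 0,"ty": 0,"tz": 0,"wx": 0,"wy": 0,"wz": 0},
    {"tx": 0,"ty": 0,"tz": 0,"wx": 0,"wy": 0,"wz": 0},
    {"tx": 0,"ty": 0,"tz": 0,"wx": 0,"wy": 0,"wz": 0},
    {"tx": 0,"ty": 0,"tz": 0,"wx": 0,"wy": 0,"wz": 0},
    {"tx": 0,"ty": 0,"tz": 0,"wx": 0,"wy": 0,"wz": 0},
    {"tx": 0,"ty": 0,"tz": 0,"wx": 0,"wy": 0,"wz": 0},
    {"tx": 0,"ty": 0,"tz": 0,"wx": 0,"wy": 0,"wz": 0},
    {"tx": 0,"ty": 0,"tz": 0,"wx": 0,"wy": 0,"wz": 0},
    {"tx": 0,"ty": 0,"tz": 0,"wx": 0,"wy": 0,"wz": 0}
  ]
}}

```text
time: 27.65
eef_pos: [0.5703, 0.3223, 0.5375]
tcp_rot: [0.955, 0.296, -0.0, -0.0]
contact_force: [0.7, -0.0, 0.6]
opening: 0.402
```

Run:
```python
from look import *
a=pickle.load(open('q1.pkl','rb'))
A=[look('r%d'%i,'side')['img'] for i in range(8)]
for b in A[1:]: x=np.abs(A[0][280:345,110:190].astype(int)-b[280:345,110:190]).max(2); print(x.max(),(x>20).sum(),np.argwhere(x>20)[:4].tolist())
```

```text
8 0 []
10 0 []
9 0 []
8 0 []
8 0 []
8 0 []
8 0 []
```

The gauge hangs still and nothing touches it. Handing in.

```bash
python3 -c "
from plant import ctrl
print(ctrl.sign_off())"
```

```text
the job is handed in; nothing more can be done
None
```

The gauge now hangs by its eye on the cabinet hook, and I handed the job in at about 28 s of the 67 s allowed. I picked it from the sloping rest and stood it fully home in the middle-sized (90 mm) block. After letting go, I took it again from above, threaded the eye over the hook from the front of the bay, lowered it and retreated upward.

- **Seating in the block:** the collar met the block at the expected height, within about 1.5 mm, with at most 8 N. The pictures showed the gauge standing free before I took it again.
- **Hanging:** the eye met the bar at a TCP height of 383 mm, as predicted. Over the last eight side pictures the gauge did not move beyond image noise.
- **Bystanders:** in the scene picture none of the seven bystanders changed. The purple gauge's patch differed by 3 %, probably from a shadow moving over it.
- **Cabinet contact:** there was no sign of touching the cabinet apart from the hook bar, and forces near it stayed at or below about 6 N.
- **Disagreement:** the camera estimates of the cabinet's position differed by up to 6.5 mm sideways. I went by the wrist camera, and the bay's clearance covered the difference.
- **Refused calls:** the first two move calls were refused for missing fields and did not move anything.

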